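Pack the equipment case, latch it and lock it

ROBOT

A 7-joint arm with a two-finger parallel gripper is mounted at the origin on the work surface. World frame = base frame: x ahead of the robot, y to its left, z up, the work surface at z = 0. Lengths are in m, angles in rad, forces in N, time in s.
With the tool pointing down it reaches from about 0.4 to 0.85 m from the base axis. Payload 10.4 kg.
Tool frame: the origin (TCP) lies at the very end of the fingers, on their centre line; the grasp point (between the pads) lies 19 mm behind it; z points along the fingers, y is the direction in which the jaws open and shut (so a half turn about z gives the same grasp; the last joint's range is limited). The gripper opens to 85 mm and grips with 20 to 120 N. Pads are 22 mm wide; open, the fingers measure 114 mm over their backs; the gripper's body (76 mm by 85 mm) begins 54 mm behind the grasp point. The pads swing forward as they close: fully open they stand 13 mm farther back than shut.
Start: joints at [1.272, 0.332, -0.065, 1.46, 0.022, 1.35, -0.088], TCP at [0.17, -0.601, 0.231] pointing down, gripper open.
Joint ranges: [-2.6, 2.6], [-0.5, 2.12], [-1.47, 1.34], [0.16, 2.42], [-1.27, 4.41], [0.06, 2.06], [-2.6, 2.6]. Speed limits (rad/s): [2.22, 2.22, 2.79, 2.79, 3.14, 3.14, 3.14].

INTERFACE

Orientations are given as a unit quaternion [x, y, z, w].
In Python, from workcell import get_obs, camera, camera_info, hand_in gives the robot as it stands.
- The arm moves only by the tool move_arm, never from a script. Its argument "moves" is a list of rows, each a list of 3 entries, a list of its own where there are three numbers: the shift along the tool's x, y, z in units of 25 mm (1.0 is 25 mm), then the turn, a rotation vector about the tool's x, y, z in degrees, then the opening, from 0 (shut) to 1 (fully open). A call has 1 to 5 rows; each row shifts and turns the commanded pose from where the row before left it, along the tool's axes as they then stand; what a row does not reach is not made up. A row lasts 1/8 s, in which the tool goes at most 62.5 mm and 10.7 degrees, less where a joint would pass 70% of its speed; a pose out of reach is approached as far as the arm can. A call is refused whole if a number of a shift passes 1 or a number of a turn 10.7, either way. A call with a gripper value outside its range is refused whole. The fingers move at their own pace and stop on an object; "squeeze" is the grip in N (left out, the last holds). Time passes only in rows, so rows that do not move let the fingers close. It gives the time, the measured TCP pose, the force and the opening at its end, in the units of the state.
- get_obs(): the state, without advancing time (a new reading comes with each control period).
- camera(name): name is "scene" or "top"; returns the picture (384x512x3 uint8, red, green, blue); there is no depth.
- camera_info(name): a dict with "fx", "fy", "cx", "cy" (pixels), "origin" and "rotation" of the camera in the world. Camera axes: x right, y down, z forward; pixel columns grow to the right and rows downward; lengths in m; the calibration is good to about 2 mm. A picture is of the moment at which its call begins. camera_info takes no time and is no camera call.
- hand_in(): hands the job in, once; it reports no verdict.
The state is a dict: "clock": time; "joint_pos": joint angles; "joint_velocities": joint speeds; "tau": joint torques, N m; "position": TCP position; "ee_rot": TCP orientation; "ft_force": force on the tool from outside, world axes, zero at the start; "torque": the same for the moment, N m; "grip_width": opening from 0.0 (shut) to 1.0 (fully open).
Only numpy, scipy, OpenCV 4.12 (cv2) and the standard library are available. Lean on these libraries where they do the work, as an engineer would, in place of code of your own. Each camera call takes 0.05 s, during which the arm holds its last target. There are 200 camera calls.

TASK

Pack every piece of gear that lies on the desk (external drive, power brick, docking hub, spectacle case: two to four of them) into the open equipment case and then shut the lid. Swing the latch's wire loop over the keeper on the lid and press the orange lever fully down so that the lid is pulled tight, then move the red key from its stand into the key switch, fully in, turn it clockwise to its stop, and put the key back in its stand. Leave the other things on the desk where they are.

Things in the scene. Friction and masses are not known exactly. Their poses are not given: they have to be found in the camera images.
- case: Slate-grey hard case, fixed, 220 x 310 mm (own x by y), 130 mm high without lid; origin: centre of the underside. Own -x is the latch face (about world -y, the robot's right), +x the hinge side, +y towards the robot. Walls 10 mm, inside 200 x 290 mm. A rubber seal on the front wall stands 10 mm above the rim and springs (5 to 14 N). Key switch housing: 80 x 70 x 73 mm in front of the latch face.
- case_floor (a point): Centre of the case's inner floor, 75 mm above the desk and 55 mm below the rim; axes as the case.
- case_lid (a joint): Angle of the lime-green lid, 220 x 310 x 36 mm, 0.35 kg, hinged at case x = +110 mm, z = 130 mm. 0 shut and tight, 1.57 upright; starts open at about 1.72 (stop), leaning back, top edge about 350 mm high, outer face away from the latch. Pushed well past upright it falls shut, damped, and rests on the springy seal at about 0.05; the latch pulls it to about 0.005.
- keeper (a point): On the lid: place of the loop's bar in the keeper, a steel hook 36 mm wide at the lower free edge at case y = -55 mm, open upward, 22 mm out of the lid's front face (standing up while the lid is open). Pocket 14 mm from face to lip, lip 9 mm high. The point is 4 mm above the pocket's floor, 5.5 mm in front of the face. Axes as the lid: -x out of the face.
- latch_lever (a joint): Angle of the orange toggle lever, 72 mm long from its pivot, 32 wide, 6 thick. 0 = raised, out from the case and 55 degrees above level (starts at 0 to 0.12); grows as pressed down; 1.83 = fully down (50 degrees below level, tip 25 mm above the desk), past dead centre, at its stop. Stays where left (friction 0.18 N m); with the loop hooked it takes up to about 15 N near the tip.
- lever_pivot (a point): On the case: the lever's pivot, 10 mm out of the latch face, 80 mm above the desk, at case y = -55 mm; axes as the case.
- lever_press (a point): On the lever: on its middle line, 62 mm from the pivot, 10 mm short of the tip; 3 mm below its surface.
- latch_loop (a joint): Angle of the steel wire loop to the lever: 0 = at rest leaning out over the lever, 28 degrees out from upright; grows as it is swung up and over to the case. Loose: it falls to the side it leans. Past upright it falls on the shut lid's front face above the keeper (about 1.0); when the lever is then pressed down, the bar slides down the face into the keeper and pulls the lid down.
- loop_bar (a point): Middle of the loop's cross-bar, a level bar 8 mm thick, 54 mm long along the case's y, 85 mm from the loop's pivot; 6 mm legs run from its ends to that pivot, which is 30 mm from the lever's pivot, 48 degrees below the lever's direction (lever raised: 40 mm out of the face, 84 mm high). At the start the bar is about 80 mm out of the face and 155 mm above the desk.
- lock_rotor (a joint): Angle of the key switch's rotor, turning clockwise seen from above: starts at 0 to 0.15; stop at 1.4 = locked. Friction 0.04 N m.
- lock_slot (a point): Centre of the mouth of the key slot, in the top of the 44 x 44 mm brass rotor, 107 mm above the desk, 45 mm in front of the latch face, at case y = +85 mm. x runs along the slot's length and turns with the rotor, z up. Slot 21 x 10 mm, 31 mm deep.
- key: Switch key, upright in the stand's slot at the start. Origin: tip of the steel blade (lowest point); z up, x along the blade's width. Blade 18 x 7 mm, 30 mm long (last 6 mm narrowed to 14 x 4); red bow above it 40 (x) by 12 (y) mm, from 30 to 68 mm above the tip; its shoulder rests on the stand, or on the rotor when fully in. Fits either way round. 60 g.
- key_stand: Dark wooden key stand, fixed, 64 x 64 x 40 mm, slot 23 x 12 mm, 36 mm deep, in the middle of its top, along its own x, that holds the key (tip 10 mm above the desk when seated). Origin: centre of the underside; z up.
- drive: Black external drive with a silver top panel and a blue band, 105 x 50 x 28 mm. Lies flat on the desk, anywhere among the others, or may be absent. Origin: centre of the underside; x along its length, y along its width, z up.
- charger: White power brick, 100 x 46 x 32 mm. Lies flat on the desk, anywhere among the others, or may be absent. Origin: centre of the underside; x along its length, y along its width, z up.
- dock: Aluminium docking hub with four black ports on top, 108 x 44 x 30 mm. Lies flat on the desk, anywhere among the others, or may be absent. Origin: centre of the underside; x along its length, y along its width, z up.
- glasses_case: Brown spectacle case with a brass seam, 108 x 48 x 36 mm. Lies flat on the desk, anywhere among the others, or may be absent. Origin: centre of the underside; x along its length, y along its width, z up.
- mug: White mug, 76 mm wide, 90 mm high. It is in the way only: leave it alone. Origin: centre of the underside.
- notebook: Red notebook, 152 x 107 x 17 mm. It is in the way only: leave it alone. Origin: centre of the underside.
- mouse: White computer mouse, 105 x 60 x 30 mm. It is in the way only: leave it alone. Origin: centre of the underside.
- pen_pot: Dark steel pen pot, 80 mm wide, 100 mm high. It is in the way only: leave it alone. Origin: centre of the underside.
- stapler: Red and black stapler, 130 x 34 x 42 mm. It is in the way only: leave it alone. Origin: centre of the underside.
- note_cube: Yellow block of notes, 75 x 75 x 45 mm. It is in the way only: leave it alone. Origin: centre of the underside.
- plant: Small green plant in a terracotta pot, 90 mm wide, about 130 mm high. It is in the way only: leave it alone. Origin: centre of the underside.

How it is judged:
By the outcome, as a careful person would: the job done as asked, in the order asked, and still so for the second after the job is handed in, with the robot touching nothing.
Of drive, charger, dock, glasses_case only 2 to 4 are there at a start; the rules pass over those that are not, and their reading is None.
At some moment in a run one of drive, charger, dock, glasses_case may be knocked a few centimetres aside while the robot is not near it.
It also fails if it takes over 210 s, if anything falls off the work surface, if the arm or the gripper's body presses on something with over 40 N, if the wrist force passes 120 N, or if a joint passes its speed limit or range.

## Working session

There is one attempt and no reset: what is moved stays moved. The work goes in short steps, Python scripts to look and compute and a tool call to move; the robot and the scene stay as the last step left them, time stands still between calls to the robot, and variables do not carry over. Pictures are saved under pics/ and viewed, about 12 in all and at most 16, crops included, and the job is handed in when it is done.

Besides the shell and the picture viewer there is one more tool, called after ">>>" in YAML: its name, and indented under it one key for each argument. move_arm: Moves the arm, as the interface text tells. Its arguments: {"type":"object","properties":{"moves":{"type":"array","items":{"type":"array"}},"squeeze":{"type":"number"}},"required":["moves"]}

```bash
mkdir -p pics; ls; python3 - <<'E'
from workcell import *
import cv2
for n in ("scene","top"):
    cv2.imwrite(f"pics/{n}0.png",cv2.resize(camera(n)[:,:,::-1],(800,600),interpolation=cv2.INTER_CUBIC))
    print(n,camera_info(n))
print(get_obs())
E
```

```text
pics
scene {'fx': 417.8197091306836, 'fy': 417.8197091306836, 'cx': 255.36044618475458, 'cy': 192.41240687093259, 'origin': array([1.37894074, 0.10169606, 1.17887536]), 'rotation': array([ 0.64653548,  0.68653869, -0.24765298, -0.22209121])}
top {'fx': 358.72035375507284, 'fy': 358.72035375507284, 'cx': 255.49715266691695, 'cy': 192.86723289429375, 'origin': array([0.38395815, 0.0404017 , 1.102164  ]), 'rotation': array([ 0.71289869, -0.69703065,  0.05029218, -0.05826179])}
{'clock': 0.1, 'joint_pos': array([ 1.27235974,  0.33280345, -0.06472449,  1.46085215,  0.02159893,
        1.34991414, -0.08853086]), 'joint_velocities': array([ 0.00056401, -0.00090352,  0.00056392, -0.00280231,  0.00194302,
       -0.00080449,  0.00053907]), 'tau': array([ 5.24275547e-04, -6.26749778e+01,  4.83054353e-02, -3.92427456e+01,
        1.61584181e-02,  7.02058300e-03,  3.85050771e-05]), 'position': array([ 0.17013876, -0.6010439 ,  0.2306013 ]), 'ee_rot': array([ 9.90503368e-01,  1.37486974e-01, -1.12559673e-04, -6.30814972e-04]), 'ft_force': array([ 0.27617638,  0.10700425, -0.08358375]), 'torque': array([-0.05510221,  0.03698503,  0.00647853]), 'grip_width': 0.9991928802544492}
```

View pics/scene0.png

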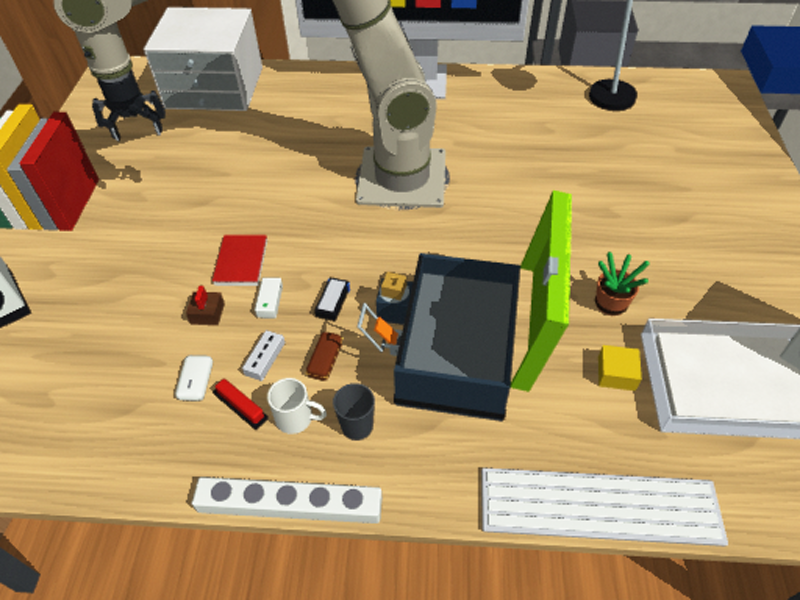

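View pics/top0.png

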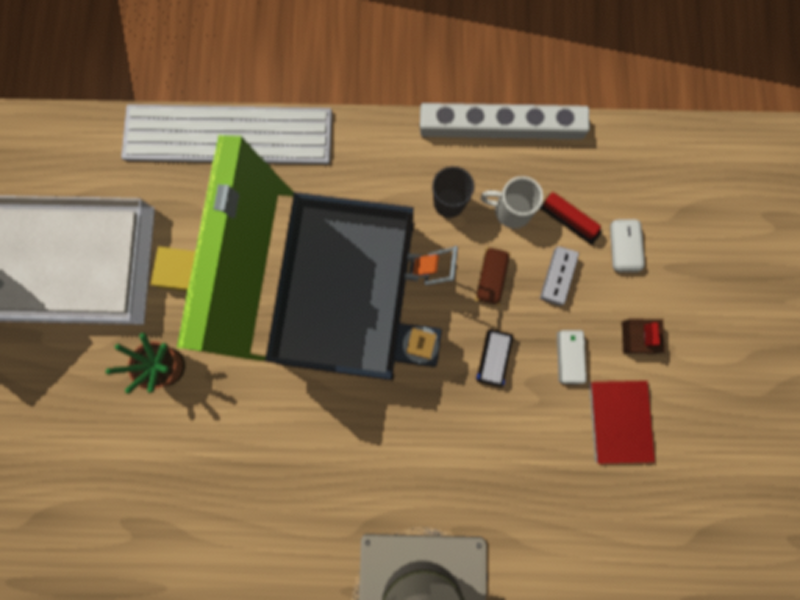

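```bash
cat > h.py <<'E'
import numpy as np, cv2
from scipy.spatial.transform import Rotation as R
from scipy.optimize import minimize
from workcell import *
def cam(n):
    i=camera_info(n); return i,R.from_quat(i['rotation']).as_matrix(),np.array(i['origin'])
def proj(n,P):
    i,r,o=cam(n); c=(np.atleast_2d(P)-o)@r
    return np.c_[i['fx']*c[:,0]/c[:,2]+i['cx'],i['fy']*c[:,1]/c[:,2]+i['cy']]
def ray(n,u,v,z):
    i,r,o=cam(n); d=r@np.array([(u-i['cx'])/i['fx'],(v-i['cy'])/i['fy'],1]); return o+d*(z-o[2])/d[2]
def box(p,s):
    x,y,a=p; q=np.array([[i,j,k] for i in(-.5,.5) for j in(-.5,.5) for k in(0,1)])*s
    c,s_=np.cos(a),np.sin(a); return np.c_[x+c*q[:,0]-s_*q[:,1],y+s_*q[:,0]+c*q[:,1],q[:,2]]
def hull(n,p,s,k=4):
    h=cv2.convexHull((proj(n,box(p,s))).astype(np.float32))[:,0]; return h
SZ=dict(drive=(.105,.050,.028),charger=(.100,.046,.032),dock=(.108,.044,.030),glasses_case=(.108,.048,.036),key_stand=(.064,.064,.040))
def rm(h,shape,k=4):
    m=np.zeros((shape[0]*k,shape[1]*k),np.uint8); cv2.fillConvexPoly(m,np.round((h+.5)*k*16).astype(int),255,shift=4)
    return cv2.resize(m,(shape[1],shape[0]),interpolation=cv2.INTER_AREA)/255.
def fit(imgs,p0,s):
    ms={}
    for n,im in imgs.items():
        m0=rm(hull(n,p0,s),im.shape)>.5
        g=np.full(im.shape[:2],cv2.GC_BGD,np.uint8)
        g[cv2.dilate(m0.astype(np.uint8),np.ones((15,15)))>0]=cv2.GC_PR_BGD
        g[m0]=cv2.GC_PR_FGD; g[cv2.erode(m0.astype(np.uint8),np.ones((7,7)))>0]=cv2.GC_FGD
        cv2.grabCut(im,g,None,np.zeros((1,65)),np.zeros((1,65)),6,cv2.GC_INIT_WITH_MASK)
        ms[n]=((g==1)|(g==3)).astype(float)
    def cost(q):
        p=np.array(p0)+np.array(q)*[.01,.01,.1]; c=0
        for n in ms:
            m=rm(hull(n,p,s),ms[n].shape); c+=1-np.minimum(m,ms[n]).sum()/np.maximum(m,ms[n]).sum()
        return c/len(ms)
    r=minimize(cost,[0,0,0],method='Nelder-Mead',options=dict(initial_simplex=[[0,0,0],[1,0,0],[0,1,0],[0,0,1.5]]))
    return np.array(p0)+r.x*[.01,.01,.1],1-r.fun
E
cat > m1.py <<'E'
from h import *
imgs={n:np.ascontiguousarray(camera(n)[:,:,::-1]) for n in('scene','top')}
S=1/1.5625
init=dict(drive=((507,334),(483,382)),charger=((571,332),(574,383)),dock=((570,250),(551,302)),glasses_case=((500,250),(487,302)),key_stand=((643,320),(643,354)))
fits={}
for n,(a,b) in init.items():
    A,B=[ray('top',*(np.array(q)*S),SZ[n][2]) for q in(a,b)]
    c=(A+B)/2; d=A-B
    p0=(c[0],c[1],np.arctan2(d[1],d[0])); 
    p,q=fit(imgs,p0,SZ[n]); fits[n]=p; print(n,np.round(p0,3),np.round(p,4),round(q,3))
def crop(n,x,y,w,h,k,fn,ov=True):
    c=cv2.resize(imgs[n][y:y+h,x:x+w],None,fx=k,fy=k,interpolation=cv2.INTER_CUBIC)
    if ov:
        for m,p in fits.items():
            cv2.polylines(c,[np.round((hull(n,p,SZ[m])+.5-[x,y])*k).astype(int)],True,(255,0,255),1)
    cv2.imwrite(fn,c)
crop('top',260,100,190,150,4,'pics/a.png'); crop('top',110,80,185,150,4,'pics/b.png'); crop('scene',220,110,160,165,3.6,'pics/c.png')
E
python3 m1.py
```

```text
drive [ 0.445 -0.131 -0.462] [ 0.4433 -0.1364 -0.2758] 0.823
charger [ 0.449 -0.277  0.035] [ 0.454  -0.2794  0.0498] 0.805
dock [ 0.607 -0.258 -0.359] [ 0.6071 -0.2619 -0.277 ] 0.853
glasses_case [ 0.603 -0.127 -0.241] [ 0.6002 -0.1343 -0.1808] 0.793
key_stand [ 0.49  -0.408 -0.043] [ 0.4913 -0.4185 -0.0676] 0.819
```

View pics/a.png

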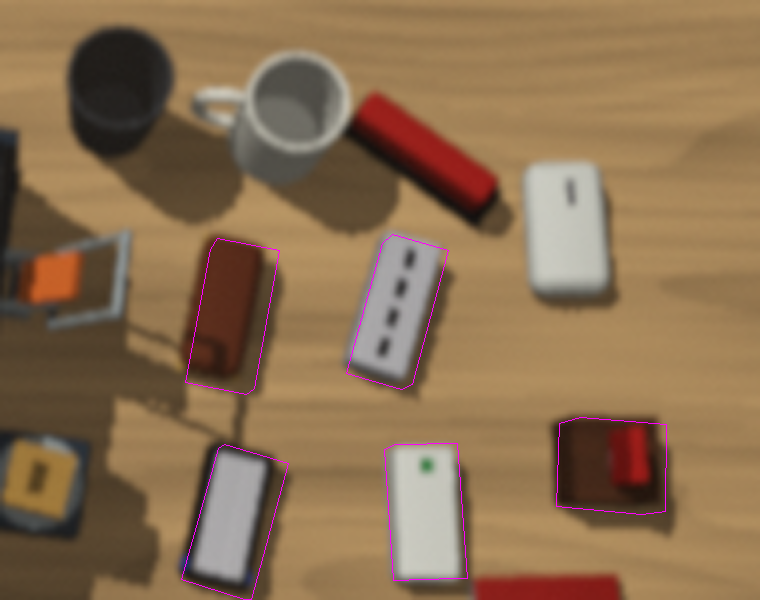

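View pics/b.png

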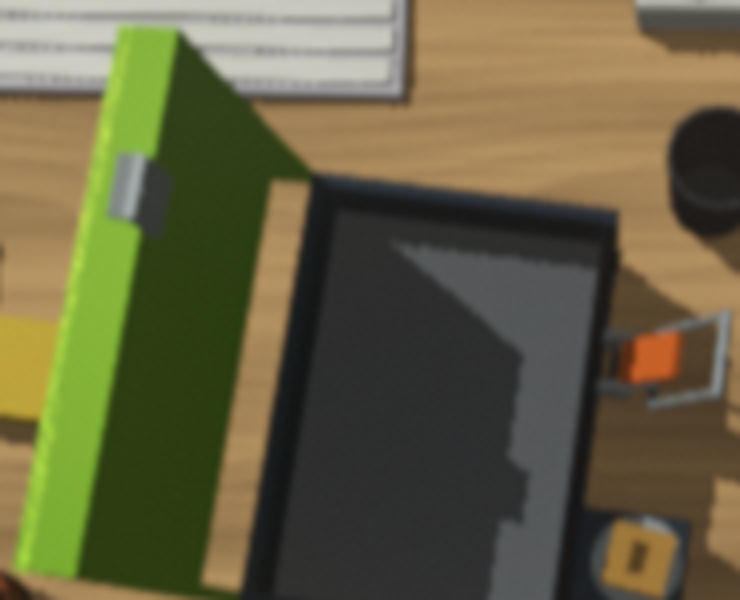

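View pics/c.png

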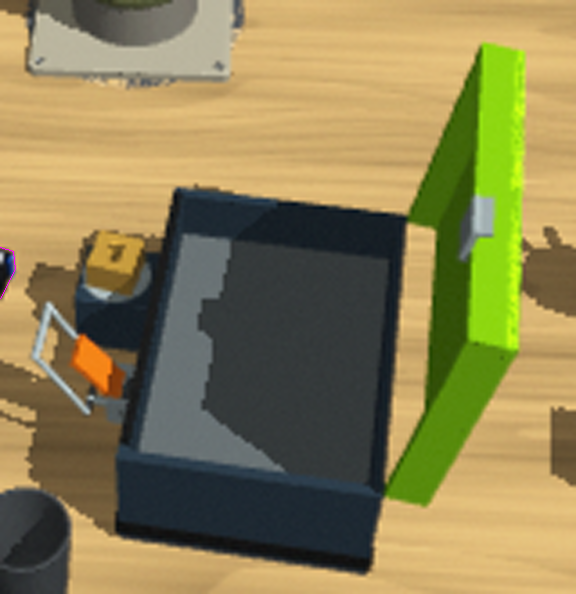

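```bash
cat > m2.py <<'E'
from h import *
from scipy.optimize import least_squares
b=lambda x,y:((x+.5)/4-.5+110,(y+.5)/4-.5+80); c=lambda x,y:((x+.5)/3.6-.5+220,(y+.5)/3.6-.5+110); t=lambda x,y:(x/1.5625,y/1.5625)
obs=[('top',b(617,212),(-.11,-.155,.13)),('top',b(313,175),(.11,-.155,.13)),('top',t(391,377),(-.11,.155,.13)),
('scene',c(178,188),(-.11,.155,.13)),('scene',c(407,215),(.11,.155,.13)),('scene',c(118,450),(-.11,-.155,.13)),('scene',c(383,495),(.11,-.155,.13)),
('top',b(640,560),(-.155,.085,.107)),('scene',c(116,255),(-.155,.085,.107))]
def tw(p,l):
    l=np.atleast_2d(l); a=p[2]; return np.c_[p[0]+np.cos(a)*l[:,0]-np.sin(a)*l[:,1],p[1]+np.sin(a)*l[:,0]+np.cos(a)*l[:,1],l[:,2]]
f=lambda p:np.concatenate([(proj(n,tw(p,l))[0]-q) for n,q,l in obs])
r=least_squares(f,[.5,.1,1.4],loss='soft_l1'); p=r.x; print('case',np.round(p,4)); print(np.round(r.fun.reshape(-1,2),1).tolist())
for n,l in dict(slot=(-.155,.085,.107),pivot=(-.12,-.055,.08),bar=(-.19,-.055,.155),lever_tip=(-.161,-.055,.139)).items():
    print(n,np.round(tw(p,l),4), np.round(proj('top',tw(p,l)),1),np.round(proj('scene',tw(p,l)),1))
a=lambda x,y:((x+.5)/4-.5+260,(y+.5)/4-.5+100)
for n,q in dict(glasses_case=[(209,236),(263,249),(236,377),(186,362)],dock=[(387,234),(442,249),(408,379),(352,364)],drive=[(214,443),(272,458),(246,585),(186,572)],charger=[(388,446),(456,444),(463,575),(397,581)]).items():
    w=np.array([ray('top',*a(*k),SZ[n][2])[:2] for k in q]); d=w[0]+w[1]-w[2]-w[3]
    print(n,np.round(w.mean(0),4),round(np.degrees(np.arctan2(d[1],d[0])),1),'L',round(np.linalg.norm(d)/2,3))
w=[ray('top',*a(*k),.078)[:2] for k in [(630,429),(633,487)]]; print('key bow',w)
print(R.from_quat(get_obs()['ee_rot']).as_matrix().round(3))
E
python3 m2.py
```

```text
case [0.5648 0.1579 1.4633]
[[0.6, -0.2], [-0.5, -0.5], [-0.4, 1.3], [-1.0, -0.3], [0.1, -0.3], [-0.3, 2.4], [0.6, 0.3], [-0.2, 0.0], [-0.2, -0.8]]
slot [[0.4637 0.0129 0.107 ]] [[269.5 219.6]] [[251.7 179.6]]
pivot [[0.6066 0.0327 0.08  ]] [[263.3 171.1]] [[254.9 219.1]]
bar [[ 0.5991 -0.0369  0.155 ]] [[289.3 168.5]] [[232.2 202.1]]
lever_tip [[ 0.6022 -0.0081  0.139 ]] [[278.3 168.4]] [[241.6 206.4]]
glasses_case [ 0.6045 -0.1259] -11.0 L 0.1
dock [ 0.6082 -0.2586] -15.6 L 0.105
drive [ 0.4478 -0.1313] -12.0 L 0.098
charger [ 0.4532 -0.276 ] 2.1 L 0.098
key bow [array([ 0.5119944 , -0.40920603]), array([ 0.47054093, -0.40944312])]
[[ 0.962  0.272 -0.   ]
 [ 0.272 -0.962  0.001]
 [-0.    -0.001 -1.   ]]
```

```bash
cat > plan.py <<'E'
from h import *
import json
C=(.5648,.1579,1.4633)
def L(lx,ly): 
    a=C[2]; return C[0]+np.cos(a)*lx-np.sin(a)*ly, C[1]+np.sin(a)*lx+np.cos(a)*ly
def down(deg,tilt=0): # tool x at yaw deg; tilt about tool x (deg)
    a=np.radians(deg); x=np.array([np.cos(a),np.sin(a),0]); y=np.array([np.sin(a),-np.cos(a),0])
    return R.from_matrix(np.c_[x,y,[0,0,-1]])*R.from_rotvec([np.radians(tilt),0,0])
def plan(wps,start=None):
    """wps: (x,y,z,yaw,grip[,nhold][,tilt]); prints rows"""
    o=get_obs(); p=np.array(o['position']); r=R.from_quat(o['ee_rot'])
    if start is not None: p,r=np.array(start[:3]),down(start[3],start[4] if len(start)>4 else 0)
    rows=[]
    for w in wps:
        g=w[4]; hold=w[5] if len(w)>5 else 0; rg=down(w[3],w[6] if len(w)>6 else 0); pg=np.array(w[:3])
        for k in range(60):
            d=r.inv().apply(pg-p)/.025; v=(r.inv()*rg).as_rotvec(degrees=True)
            n=max(np.abs(d).max(),np.abs(v).max()/10.5)
            if np.abs(d).max()<.02 and np.abs(v).max()<.3: break
            n=int(np.ceil(n-1e-6)); n=max(n,1)
            s=np.round(d/n,2); t=np.round(v/n,1)
            rows.append([s.tolist(),t.tolist(),g]); p=p+r.apply(s*.025); r=r*R.from_rotvec(t,degrees=True)
        rows+= [[[0,0,0],[0,0,0],g]]*hold
    for i in range(0,len(rows),5): print(json.dumps(rows[i:i+5]).replace(' ',''))
E
python3 - <<'E'
from plan import *
plan([(.448,-.131,.15,-12,.95),(.448,-.131,.008,-12,.95)])
E
```

```text
[[[0.99,-0.94,0.2],[-0.0,0.0,1.7],0.95],[[0.96,-0.97,0.2],[-0.0,0.0,1.7],0.95],[[0.93,-1.0,0.2],[-0.0,0.0,1.7],0.95],[[0.84,-0.95,0.19],[-0.0,0.0,1.6],0.95],[[0.81,-0.98,0.19],[-0.0,0.0,1.6],0.95]]
[[[0.78,-1.0,0.19],[-0.0,0.0,1.6],0.95],[[0.69,-0.93,0.17],[-0.0,0.0,1.5],0.95],[[0.67,-0.95,0.17],[-0.0,0.0,1.5],0.95],[[0.64,-0.97,0.17],[-0.0,0.0,1.5],0.95],[[0.62,-0.99,0.17],[-0.0,0.0,1.5],0.95]]
[[[0.52,-0.89,0.16],[-0.0,0.0,1.3],0.95],[[0.5,-0.9,0.15],[-0.0,0.0,1.3],0.95],[[0.48,-0.91,0.16],[-0.0,0.0,1.3],0.95],[[0.46,-0.92,0.15],[-0.0,0.0,1.3],0.95],[[0.44,-0.94,0.16],[-0.0,0.0,1.3],0.95]]
[[[0.42,-0.94,0.15],[-0.0,0.0,1.3],0.95],[[0.4,-0.95,0.16],[-0.0,0.0,1.4],0.95],[[0.38,-0.97,0.15],[-0.0,0.0,1.3],0.95],[[0.35,-0.97,0.16],[-0.0,0.0,1.4],0.95],[[0.0,0.0,0.95],[-0.0,0.0,-0.0],0.95]]
[[[0.0,0.0,0.95],[-0.0,0.0,-0.0],0.95],[[0.0,0.0,0.94],[-0.0,0.0,-0.0],0.95],[[0.0,0.0,0.95],[-0.0,0.0,-0.0],0.95],[[0.0,0.0,0.94],[-0.0,0.0,-0.0],0.95],[[0.0,0.0,0.95],[-0.0,0.0,-0.0],0.95]]
```

```bash
python3 - <<'E'
s=open('plan.py').read()
i=s.index('    rows=[]')
s=s[:i]+'''    for w in wps:
        g=w[4]; rg=down(w[3],w[5] if len(w)>5 else 0); v=(r.inv()*rg).as_rotvec(degrees=True)
        n=int(np.ceil(np.abs(v).max()/10.6)) if np.abs(v).max()>.4 else 0
        if n: t=np.round(v/n,1); print(n,'x turn',t.tolist(),g); r=rg
        d=r.inv().apply(np.array(w[:3])-p)/.025; n=int(np.ceil(np.abs(d).max()-.02))
        if n: t=np.round(d/n,2); print(n,'x shift',t.tolist(),g); p=p+r.apply(t*n*.025)
'''
open('plan.py','w').write(s)
from plan import *
plan([(.448,-.131,.15,-12,.95),(.448,-.131,.008,-12,.95)])
E
```

```text
3 x turn [-0.0, 0.0, 9.3] 0.95
21 x shift [0.33, -0.99, 0.15] 0.95
6 x shift [0.01, 0.01, 0.96] 0.95
```

>>> move_arm:
  moves:
    - [[0,0,0],[0,0,9.3],0.95]
    - [[0,0,0],[0,0,9.3],0.95]
    - [[0,0,0],[0,0,9.3],0.95]
    - [[0.33,-0.99,0.15],[0,0,0],0.95]
    - [[0.33,-0.99,0.15],[0,0,0],0.95]
  squeeze: 40

```text
clock: 0.82
position: [0.197, -0.5558, 0.2234]
ee_rot: [0.994, -0.106, -0.0, -0.0]
ft_force: [-0.1, -0.3, 0.7]
grip_width: 0.948
```

>>> move_arm:
  moves:
    - [[0.33,-0.99,0.15],[0,0,0],0.95]
    - [[0.33,-0.99,0.15],[0,0,0],0.95]
    - [[0.33,-0.99,0.15],[0,0,0],0.95]
    - [[0.33,-0.99,0.15],[0,0,0],0.95]
    - [[0.33,-0.99,0.15],[0,0,0],0.95]

```text
clock: 1.45
position: [0.2633, -0.4433, 0.2048]
ee_rot: [0.994, -0.105, -0.0, -0.0]
ft_force: [-0.1, -0.1, -0.5]
grip_width: 0.95
```

>>> move_arm:
  moves:
    - [[0.33,-0.99,0.15],[0,0,0],0.95]
    - [[0.33,-0.99,0.15],[0,0,0],0.95]
    - [[0.33,-0.99,0.15],[0,0,0],0.95]
    - [[0.33,-0.99,0.15],[0,0,0],0.95]
    - [[0.33,-0.99,0.15],[0,0,0],0.95]

```text
clock: 2.08
position: [0.3296, -0.3309, 0.1862]
ee_rot: [0.994, -0.105, 0.0, 0.0]
ft_force: [-0.4, 0.4, -0.5]
grip_width: 0.95
```

>>> move_arm:
  moves:
    - [[0.33,-0.99,0.15],[0,0,0],0.95]
    - [[0.33,-0.99,0.15],[0,0,0],0.95]
    - [[0.33,-0.99,0.15],[0,0,0],0.95]
    - [[0.33,-0.99,0.15],[0,0,0],0.95]
    - [[0.33,-0.99,0.15],[0,0,0],0.95]

```text
clock: 2.7
position: [0.3958, -0.2186, 0.1674]
ee_rot: [0.994, -0.105, 0.0, 0.0]
ft_force: [-0.0, 0.3, -0.9]
grip_width: 0.947
```

```bash
python3 - <<'E'
from plan import *
o=get_obs();print(o['position'],o['clock'],o['joint_pos'].round(2))
plan([(.448,-.131,.15,-12,.95),(.448,-.131,.008,-12,.95)])
E
```

```text
[ 0.39583423 -0.21861196  0.16743662] 2.7 [ 0.78  0.02 -0.38  1.96  0.01  1.16 -1.38]
4 x shift [0.33, -0.97, 0.17] 0.95
6 x shift [-0.0, 0.0, 0.95] 0.95
```

>>> move_arm:
  moves:
    - [[0.33,-0.97,0.17],[0,0,0],0.95]
    - [[0.33,-0.97,0.17],[0,0,0],0.95]
    - [[0.33,-0.97,0.17],[0,0,0],0.95]
    - [[0.33,-0.97,0.17],[0,0,0],0.95]
    - [[0,0,0.95],[0,0,0],0.95]

```text
clock: 3.32
position: [0.4499, -0.1298, 0.1276]
ee_rot: [0.995, -0.104, 0.001, 0.0]
ft_force: [-0.4, -0.2, -0.0]
grip_width: 0.949
```

>>> move_arm:
  moves:
    - [[0,0,0.95],[0,0,0],0.95]
    - [[0,0,0.95],[0,0,0],0.95]
    - [[0,0,0.95],[0,0,0],0.95]
    - [[0,0,0.95],[0,0,0],0.95]
    - [[0,0,0.95],[0,0,0],0.95]

```text
clock: 3.95
position: [0.4481, -0.1315, 0.0073]
ee_rot: [0.994, -0.105, 0.0, 0.0]
ft_force: [0.3, 0.2, 0.4]
grip_width: 0.95
```

>>> move_arm:
  moves:
    - [[0,0,0],[0,0,0],0.3]
    - [[0,0,0],[0,0,0],0.3]
    - [[0,0,0],[0,0,0],0.3]
    - [[0,0,0],[0,0,0],0.3]
    - [[0,0,0],[0,0,0],0.3]

```text
clock: 4.58
position: [0.4487, -0.1317, 0.0089]
ee_rot: [0.994, -0.105, 0.001, 0.0]
ft_force: [-1.8, 0.5, 7.4]
grip_width: 0.577
```

>>> move_arm:
  moves:
    - [[0,0,-1],[0,0,0],0.3]
    - [[0,0,-1],[0,0,0],0.3]
    - [[0,0,-1],[0,0,0],0.3]
    - [[0,0,-1],[0,0,0],0.3]
    - [[0,0,-1],[0,0,0],0.3]

```text
clock: 5.2
position: [0.4479, -0.1314, 0.134]
ee_rot: [0.994, -0.105, 0.0, 0.0]
ft_force: [0.6, 0.6, -1.3]
grip_width: 0.576
```

```bash
python3 - <<'E'
from plan import *
o=get_obs();print(o['position'],o['clock'],o['joint_pos'].round(2))
x,y=L(-.046,.075)
plan([(*o['position'][:2],.20,-12,.3),(x,y,.20,-6.2,.3),(x,y,.085,-6.2,.3)])
q=camera('top')[:,:,::-1][80:300,160:450]
cv2.imwrite('pics/d.png',cv2.resize(q,None,fx=2.7,fy=2.7,interpolation=cv2.INTER_CUBIC))
E
```

```text
[ 0.44793196 -0.13141809  0.13397026] 5.2 [ 0.66  0.1  -0.49  1.96  0.05  1.09 -1.64]
3 x shift [0.0, 0.0, -0.88] 0.3
1 x turn [0.0, -0.0, -5.9] 0.3
11 x shift [0.04, -0.92, -0.0] 0.3
5 x shift [-0.01, -0.01, 0.92] 0.3
```

View pics/d.png

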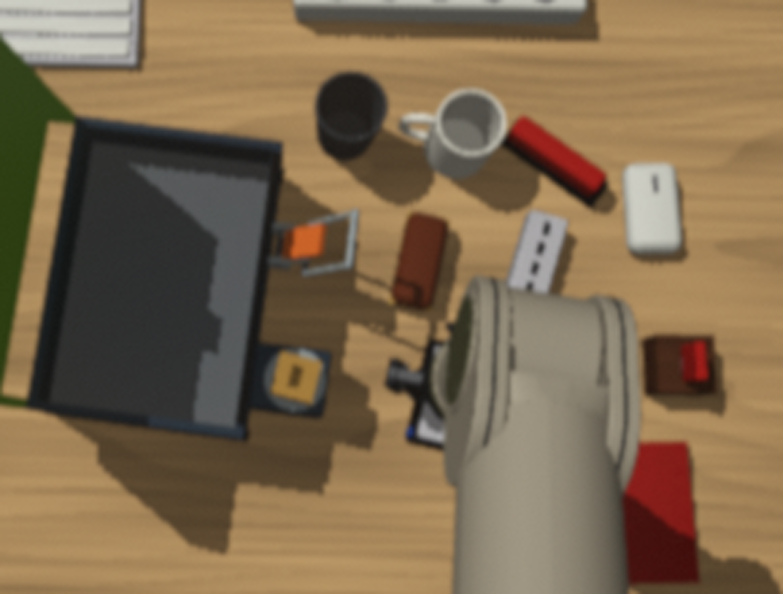

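>>> move_arm:
  moves:
    - [[0,0,-0.88],[0,0,0],0.3]
    - [[0,0,-0.88],[0,0,0],0.3]
    - [[0,0,-0.88],[0,0,0],0.3]
    - [[0,0,0],[0,0,-5.9],0.3]
    - [[0.04,-0.92,0],[0,0,0],0.3]

```text
clock: 5.88
position: [0.4513, -0.1099, 0.1989]
ee_rot: [0.998, -0.055, 0.0, 0.0]
ft_force: [1.0, 0.6, -1.6]
grip_width: 0.576
```

>>> move_arm:
  moves:
    - [[0.04,-0.92,0],[0,0,0],0.3]
    - [[0.04,-0.92,0],[0,0,0],0.3]
    - [[0.04,-0.92,0],[0,0,0],0.3]
    - [[0.04,-0.92,0],[0,0,0],0.3]
    - [[0.04,-0.92,0],[0,0,0],0.3]

```text
clock: 6.5
position: [0.4689, 0.0058, 0.1988]
ee_rot: [0.999, -0.054, -0.0, 0.0]
ft_force: [0.6, -0.4, -2.0]
grip_width: 0.573
```

>>> move_arm:
  moves:
    - [[0.04,-0.92,0],[0,0,0],0.3]
    - [[0.04,-0.92,0],[0,0,0],0.3]
    - [[0.04,-0.92,0],[0,0,0],0.3]
    - [[0.04,-0.92,0],[0,0,0],0.3]
    - [[0.04,-0.92,0],[0,0,0],0.3]

```text
clock: 7.12
position: [0.4863, 0.1195, 0.1987]
ee_rot: [0.999, -0.054, -0.0, 0.0]
ft_force: [0.4, -1.1, -1.8]
grip_width: 0.577
```

>>> move_arm:
  moves:
    - [[0,0,0.92],[0,0,0],0.3]
    - [[0,0,0.92],[0,0,0],0.3]
    - [[0,0,0.92],[0,0,0],0.3]
    - [[0,0,0.92],[0,0,0],0.3]
    - [[0,0,0.86],[0,0,0],0.3]

```text
clock: 7.75
position: [0.4863, 0.1189, 0.0847]
ee_rot: [0.999, -0.054, 0.0, 0.0]
ft_force: [-1.1, 1.6, 10.2]
grip_width: 0.573
```

```bash
python3 - <<'E'
from plan import *
o=get_obs();print(o['position'],o['clock'],o['joint_pos'].round(2),L(-.046,.075))
plan([(.6045,-.126,.20,-11,.75),(.6045,-.126,.009,-11,.85)],start=(*o['position'][:2],.2,-6.2))
E
```

```text
[0.48627996 0.11886292 0.08471811] 7.75 [ 0.31  0.28 -0.71  1.92  0.21  1.02 -2.18] (np.float64(0.4852975994103178), np.float64(0.1202122261140604))
1 x turn [0.0, 0.0, 4.8] 0.75
9 x shift [0.72, 0.97, 0.0] 0.75
8 x shift [0.0, -0.0, 0.96] 0.85
```

>>> move_arm:
  moves:
    - [[0,0,0],[0,0,0],0.76]
    - [[0,0,0],[0,0,0],0.76]
    - [[0,0,0],[0,0,0],0.76]
    - [[0,0,-0.92],[0,0,0],0.76]
    - [[0,0,-0.92],[0,0,0],0.76]

```text
clock: 8.38
position: [0.4862, 0.119, 0.132]
ee_rot: [0.999, -0.054, -0.0, -0.0]
ft_force: [-0.2, -0.2, 0.2]
grip_width: 0.761
```

>>> move_arm:
  moves:
    - [[0,0,-0.92],[0,0,0],0.76]
    - [[0,0,-0.92],[0,0,0],0.76]
    - [[0,0,-0.92],[0,0,0],0.76]
    - [[0,0,0],[0,0,4.8],0.8]
    - [[0,0,0],[0,0,0],0.8]

```text
clock: 9.0
position: [0.4864, 0.1188, 0.2006]
ee_rot: [0.995, -0.096, 0.0, 0.0]
ft_force: [-0.3, -0.3, -0.4]
grip_width: 0.801
```

```bash
cat > chk.py <<'E'
from h import *
F=dict(drive=[.4433,-.1364,-.2758],charger=[.454,-.2794,.0498],dock=[.6071,-.2619,-.277],glasses_case=[.6002,-.1343,-.1808])
def chk(names,cams=('scene','top')):
    imgs={n:np.ascontiguousarray(camera(n)[:,:,::-1]) for n in cams}
    for n in names:
        for c in cams:
            p,q=fit({c:imgs[c]},F[n],SZ[n]); print(n,c,'delta mm',((p-F[n])*[1000,1000,57.3]).round(1),round(q,2))
    return imgs
E
python3 - <<'E'
from plan import *
from chk import chk
imgs=chk(['glasses_case','dock','charger'])
o=get_obs();print(o['position'],o['clock'])
plan([(.6045,-.126,.20,-11,.8),(.6045,-.126,.009,-11,.85)])
q=imgs['scene'][100:300,100:360]
cv2.imwrite('pics/e.png',cv2.resize(q,None,fx=3,fy=3,interpolation=cv2.INTER_CUBIC))
E
```

```text
glasses_case scene delta mm [ 2.5  0.3 -3.9] 0.84
glasses_case top delta mm [-0.4  1.4  7.9] 0.8
dock scene delta mm [ 1.  -1.1 -3.4] 0.91
dock top delta mm [-0.5 -4.1  3.8] 0.85
charger scene delta mm [-5.3 -0.6  2.2] 0.8
charger top delta mm [-0.2  0.  -1.6] 0.85
[0.48618572 0.11881745 0.20021771] 9.1
9 x shift [0.72, 0.97, 0.0] 0.8
8 x shift [0.0, -0.0, 0.96] 0.85
```

View pics/e.png

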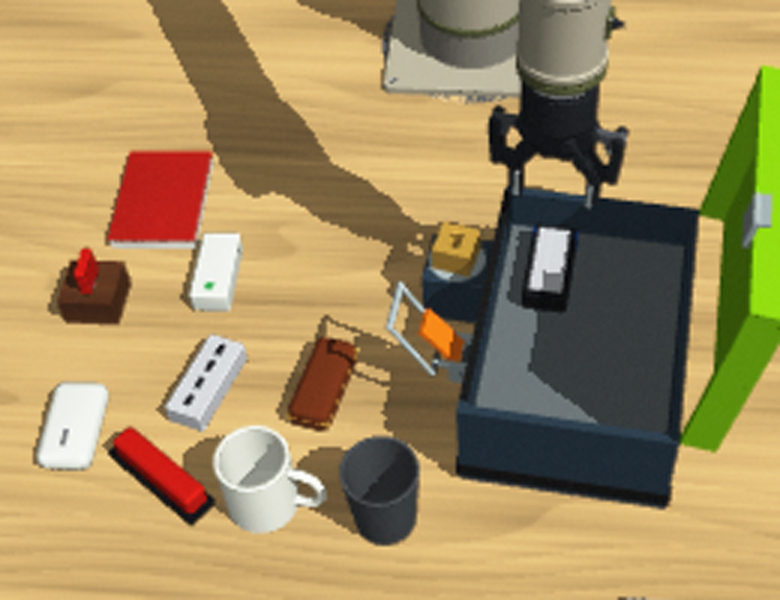

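>>> move_arm:
  moves:
    - [[0.72,0.97,0],[0,0,0],0.85]
    - [[0.72,0.97,0],[0,0,0],0.85]
    - [[0.72,0.97,0],[0,0,0],0.85]
    - [[0.72,0.97,0],[0,0,0],0.85]
    - [[0.72,0.97,0],[0,0,0],0.85]

```text
clock: 9.72
position: [0.5518, -0.0182, 0.2001]
ee_rot: [0.995, -0.095, -0.0, 0.0]
ft_force: [0.4, 0.2, 0.2]
grip_width: 0.853
```

>>> move_arm:
  moves:
    - [[0.72,0.97,0],[0,0,0],0.85]
    - [[0.72,0.97,0],[0,0,0],0.85]
    - [[0.72,0.97,0],[0,0,0],0.85]
    - [[0.72,0.97,0],[0,0,0],0.85]
    - [[0,0,0.96],[0,0,0],0.85]

```text
clock: 10.35
position: [0.605, -0.1293, 0.1769]
ee_rot: [0.995, -0.097, 0.001, 0.0]
ft_force: [0.4, 0.8, -0.8]
grip_width: 0.846
```

>>> move_arm:
  moves:
    - [[0,0,0.96],[0,0,0],0.85]
    - [[0,0,0.96],[0,0,0],0.85]
    - [[0,0,0.96],[0,0,0],0.85]
    - [[0,0,0.96],[0,0,0],0.85]
    - [[0,0,0.96],[0,0,0],0.85]

```text
clock: 10.98
position: [0.6035, -0.1262, 0.0552]
ee_rot: [0.995, -0.095, -0.0, -0.0]
ft_force: [0.8, -0.3, -0.2]
grip_width: 0.852
```

>>> move_arm:
  moves:
    - [[0,0,0.96],[0,0,0],0.85]
    - [[0,0,0.96],[0,0,0],0.85]
    - [[0,0,0],[0,0,0],0.3]
    - [[0,0,0],[0,0,0],0.3]
    - [[0,0,0],[0,0,0],0.3]

```text
clock: 11.6
position: [0.6043, -0.1264, 0.0095]
ee_rot: [0.995, -0.096, 0.001, 0.0]
ft_force: [0.3, 0.1, -1.3]
grip_width: 0.557
```

>>> move_arm:
  moves:
    - [[0,0,0],[0,0,0],0.3]
    - [[0,0,-1],[0,0,0],0.3]
    - [[0,0,-1],[0,0,0],0.3]
    - [[0,0,-1],[0,0,0],0.3]
    - [[0,0,-1],[0,0,0],0.3]

```text
clock: 12.22
position: [0.6037, -0.1263, 0.1097]
ee_rot: [0.995, -0.096, 0.0, 0.0]
ft_force: [-1.2, -0.2, -2.2]
grip_width: 0.552
```

```bash
python3 - <<'E'
from plan import *
o=get_obs();print(o['position'],o['clock'],o['joint_pos'].round(2),o['grip_width'])
x,y=L(-.046,-.075)
plan([(*o['position'][:2],.23,-11,.3),(x,y,.23,-6.2,.3),(x,y,.086,-6.2,.3)])
E
```

```text
[ 0.60374669 -0.12626028  0.1097076 ] 12.225 [ 0.54  0.46 -0.53  1.6   0.25  1.15 -1.81] 0.5520048690658953
5 x shift [0.0, 0.0, -0.96] 0.3
1 x turn [0.0, -0.0, -4.8] 0.3
10 x shift [0.02, -0.93, -0.0] 0.3
6 x shift [0.0, 0.0, 0.96] 0.3
```

>>> move_arm:
  moves:
    - [[0,0,-0.96],[0,0,0],0.3]
    - [[0,0,-0.96],[0,0,0],0.3]
    - [[0,0,-0.96],[0,0,0],0.3]
    - [[0,0,-0.96],[0,0,0],0.3]
    - [[0,0,-0.96],[0,0,-4.8],0.3]

```text
clock: 12.85
position: [0.6036, -0.1262, 0.2297]
ee_rot: [0.999, -0.053, 0.0, 0.0]
ft_force: [0.0, -0.2, -1.4]
grip_width: 0.554
```

>>> move_arm:
  moves:
    - [[0.02,-0.93,0],[0,0,0],0.3]
    - [[0.02,-0.93,0],[0,0,0],0.3]
    - [[0.02,-0.93,0],[0,0,0],0.3]
    - [[0.02,-0.93,0],[0,0,0],0.3]
    - [[0.02,-0.93,0],[0,0,0],0.3]

```text
clock: 13.48
position: [0.6188, -0.0102, 0.2288]
ee_rot: [0.999, -0.054, 0.0, 0.0]
ft_force: [-0.1, -0.3, -1.5]
grip_width: 0.552
```

>>> move_arm:
  moves:
    - [[0.02,-0.93,0],[0,0,0],0.3]
    - [[0.02,-0.93,0],[0,0,0],0.3]
    - [[0.02,-0.93,0],[0,0,0],0.3]
    - [[0.02,-0.93,0],[0,0,0],0.3]
    - [[0.02,-0.93,0],[0,0,0],0.3]

```text
clock: 14.1
position: [0.6338, 0.105, 0.2288]
ee_rot: [0.999, -0.054, 0.0, 0.0]
ft_force: [-0.3, 0.8, -2.1]
grip_width: 0.553
```

>>> move_arm:
  moves:
    - [[0,0,0.96],[0,0,0],0.3]
    - [[0,0,0.96],[0,0,0],0.3]
    - [[0,0,0.96],[0,0,0],0.3]
    - [[0,0,0.96],[0,0,0],0.3]
    - [[0,0,0.96],[0,0,0],0.3]

```text
clock: 14.72
position: [0.6339, 0.1043, 0.1081]
ee_rot: [0.999, -0.054, 0.0, 0.0]
ft_force: [-1.5, 0.4, -2.4]
grip_width: 0.553
```

>>> move_arm:
  moves:
    - [[0,0,0.8],[0,0,0],0.3]
    - [[0,0,0.16],[0,0,0],0.3]
    - [[0,0,0],[0,0,0],0.76]
    - [[0,0,0],[0,0,0],0.76]
    - [[0,0,0],[0,0,0],0.76]

```text
clock: 15.35
position: [0.6345, 0.1095, 0.0869]
ee_rot: [0.999, -0.052, 0.002, -0.003]
ft_force: [-0.3, 11.2, 5.7]
grip_width: 0.76
```

>>> move_arm:
  moves:
    - [[0,0,-0.96],[0,0,0],0.76]
    - [[0,0,-0.96],[0,0,0],0.76]
    - [[0,0,-0.96],[0,0,0],0.76]
    - [[0,0,-0.96],[0,0,0],0.76]
    - [[0,0,-0.96],[0,0,0],0.76]

```text
clock: 15.98
position: [0.6343, 0.1041, 0.2065]
ee_rot: [0.999, -0.054, 0.001, 0.0]
ft_force: [0.1, -0.1, -0.5]
grip_width: 0.762
```

```bash
python3 - <<'E'
from plan import *
from chk import chk
imgs=chk(['dock','charger'])
o=get_obs();print(o['position'],o['clock'],o['joint_pos'].round(2),o['grip_width'])
plan([(.4532,-.276,.18,2,.9),(.4532,-.276,.008,2,.9)])
E
```

```text
dock scene delta mm [ 1.  -1.1 -3.4] 0.91
dock top delta mm [-0.3 -4.   3.8] 0.84
charger scene delta mm [ 0.  0. -0.] 0.81
charger top delta mm [-0.2  0.1 -1.7] 0.82
[0.63546423 0.1046697  0.20855302] 16.075 [ 0.23  0.45 -0.64  1.42  0.27  1.35 -2.09] 0.7604464593862684
1 x turn [-0.0, -0.3, -8.2] 0.9
15 x shift [-0.52, 1.0, 0.08] 0.9
7 x shift [-0.0, -0.01, 0.97] 0.9
```

>>> move_arm:
  moves:
    - [[0,0,0],[0,0,-8.2],0.9]
    - [[-0.52,1,0.08],[0,0,0],0.9]
    - [[-0.52,1,0.08],[0,0,0],0.9]
    - [[-0.52,1,0.08],[0,0,0],0.9]
    - [[-0.52,1,0.08],[0,0,0],0.9]

```text
clock: 16.7
position: [0.585, 0.0015, 0.1964]
ee_rot: [1.0, 0.017, 0.0, 0.0]
ft_force: [0.7, -0.1, 0.6]
grip_width: 0.899
```

>>> move_arm:
  moves:
    - [[-0.52,1,0.08],[0,0,0],0.9]
    - [[-0.52,1,0.08],[0,0,0],0.9]
    - [[-0.52,1,0.08],[0,0,0],0.9]
    - [[-0.52,1,0.08],[0,0,0],0.9]
    - [[-0.52,1,0.08],[0,0,0],0.9]

```text
clock: 17.32
position: [0.5243, -0.1257, 0.1864]
ee_rot: [1.0, 0.017, 0.0, 0.0]
ft_force: [0.9, -0.0, -0.5]
grip_width: 0.896
```

>>> move_arm:
  moves:
    - [[-0.52,1,0.08],[0,0,0],0.9]
    - [[-0.52,1,0.08],[0,0,0],0.9]
    - [[-0.52,1,0.08],[0,0,0],0.9]
    - [[-0.52,1,0.08],[0,0,0],0.9]
    - [[-0.52,1,0.08],[0,0,0],0.9]

```text
clock: 17.95
position: [0.4637, -0.2528, 0.1765]
ee_rot: [1.0, 0.017, 0.0, 0.0]
ft_force: [0.8, -0.4, -1.5]
grip_width: 0.898
```

>>> move_arm:
  moves:
    - [[-0.52,1,0.08],[0,0,0],0.9]
    - [[0,0,0],[0,0,0],0.9]

```text
clock: 18.2
position: [0.4507, -0.2796, 0.1742]
ee_rot: [1.0, 0.016, -0.0, 0.0]
ft_force: [0.2, 1.5, -0.6]
grip_width: 0.903
```

```bash
python3 - <<'E'
from plan import *
o=get_obs();print(o['position'],o['clock'],o['joint_pos'].round(2),o['grip_width'])
plan([(.4532,-.276,.008,2,.9)])
x,y=L(.046,.075)
plan([(.4532,-.276,.20,2,.3),(x,y,.20,-6.2,.3),(x,y,.085,-6.2,.3)],start=(.4532,-.276,.01,2))
E
```

```text
[ 0.45065554 -0.27957145  0.17423694] 18.2 [ 0.9   0.2  -0.48  1.77  0.1   1.2  -1.15] 0.9025620727100016
7 x shift [0.02, -0.02, 0.95] 0.9
8 x shift [0.0, 0.0, -0.95] 0.3
1 x turn [0.0, 0.0, 8.2] 0.3
20 x shift [-0.02, -0.98, 0.0] 0.3
5 x shift [-0.01, 0.01, 0.92] 0.3
```

>>> move_arm:
  moves:
    - [[0.02,-0.02,0.95],[0,0,0],0.9]
    - [[0.02,-0.02,0.95],[0,0,0],0.9]
    - [[0.02,-0.02,0.95],[0,0,0],0.9]
    - [[0.02,-0.02,0.95],[0,0,0],0.9]
    - [[0.02,-0.02,0.95],[0,0,0],0.9]

```text
clock: 18.82
position: [0.455, -0.2739, 0.0552]
ee_rot: [1.0, 0.018, 0.0, 0.0]
ft_force: [-0.7, -0.5, 0.4]
grip_width: 0.898
```

>>> move_arm:
  moves:
    - [[0.02,-0.02,0.95],[0,0,0],0.9]
    - [[0.02,-0.02,0.95],[0,0,0],0.9]
    - [[0,0,0],[0,0,0],0.3]
    - [[0,0,0],[0,0,0],0.3]
    - [[0,0,0],[0,0,0],0.3]

```text
clock: 19.45
position: [0.4562, -0.2738, 0.0094]
ee_rot: [1.0, 0.018, 0.001, 0.0]
ft_force: [-0.7, 0.0, 2.0]
grip_width: 0.526
```

>>> move_arm:
  moves:
    - [[0,0,0],[0,0,0],0.3]
    - [[0,0,-0.95],[0,0,0],0.3]
    - [[0,0,-0.95],[0,0,0],0.3]
    - [[0,0,-0.95],[0,0,0],0.3]
    - [[0,0,-0.95],[0,0,0],0.3]

```text
clock: 20.08
position: [0.4551, -0.2734, 0.104]
ee_rot: [1.0, 0.018, -0.0, -0.0]
ft_force: [-0.0, 0.0, -2.9]
grip_width: 0.534
```

>>> move_arm:
  moves:
    - [[0,0,-0.95],[0,0,0],0.3]
    - [[0,0,-0.95],[0,0,0],0.3]
    - [[0,0,-0.95],[0,0,0],0.3]
    - [[0,0,-0.95],[0,0,0],0.3]
    - [[0,0,0],[0,0,8.2],0.3]

```text
clock: 20.7
position: [0.4561, -0.2738, 0.2002]
ee_rot: [0.998, -0.055, 0.001, 0.001]
ft_force: [-0.2, 1.0, -3.6]
grip_width: 0.531
```

>>> move_arm:
  moves:
    - [[-0.02,-0.98,0],[0,0,0],0.3]
    - [[-0.02,-0.98,0],[0,0,0],0.3]
    - [[-0.02,-0.98,0],[0,0,0],0.3]
    - [[-0.02,-0.98,0],[0,0,0],0.3]
    - [[-0.02,-0.98,0],[0,0,0],0.3]

```text
clock: 21.32
position: [0.4658, -0.1506, 0.1982]
ee_rot: [0.999, -0.054, -0.0, 0.0]
ft_force: [0.6, -0.3, -2.6]
grip_width: 0.53
```

>>> move_arm:
  moves:
    - [[-0.02,-0.98,0],[0,0,0],0.3]
    - [[-0.02,-0.98,0],[0,0,0],0.3]
    - [[-0.02,-0.98,0],[0,0,0],0.3]
    - [[-0.02,-0.98,0],[0,0,0],0.3]
    - [[-0.02,-0.98,0],[0,0,0],0.3]

```text
clock: 21.95
position: [0.4765, -0.0286, 0.1982]
ee_rot: [0.999, -0.054, -0.0, 0.0]
ft_force: [0.6, 0.1, -3.1]
grip_width: 0.531
```

>>> move_arm:
  moves:
    - [[-0.02,-0.98,0],[0,0,0],0.3]
    - [[-0.02,-0.98,0],[0,0,0],0.3]
    - [[-0.02,-0.98,0],[0,0,0],0.3]
    - [[-0.02,-0.98,0],[0,0,0],0.3]
    - [[-0.02,-0.98,0],[0,0,0],0.3]

```text
clock: 22.58
position: [0.4873, 0.0933, 0.1982]
ee_rot: [0.999, -0.054, -0.0, 0.0]
ft_force: [0.5, -0.3, -2.3]
grip_width: 0.533
```

```bash
python3 - <<'E'
from plan import *
o=get_obs();print(o['position'],o['clock'],o['joint_pos'].round(2),o['grip_width'])
x,y=L(.044,.075)
plan([(x,y,.20,-6.2,.3),(x,y,.085,-6.2,.3)])
E
```

```text
[0.48726906 0.09325551 0.19818581] 22.575 [ 0.47  0.14 -0.8   1.8   0.11  1.24 -2.04] 0.5333819983382232
5 x shift [-0.04, -0.93, -0.01] 0.3
5 x shift [0.0, -0.0, 0.92] 0.3
```

>>> move_arm:
  moves:
    - [[-0.04,-0.93,0],[0,0,0],0.3]
    - [[-0.04,-0.93,0],[0,0,0],0.3]
    - [[-0.04,-0.93,0],[0,0,0],0.3]
    - [[-0.04,-0.93,0],[0,0,0],0.3]
    - [[-0.04,-0.93,0],[0,0,0],0.3]

```text
clock: 23.2
position: [0.4949, 0.2091, 0.1981]
ee_rot: [0.999, -0.054, -0.0, 0.0]
ft_force: [0.0, -0.1, -2.3]
grip_width: 0.532
```

>>> move_arm:
  moves:
    - [[0,0,0.92],[0,0,0],0.3]
    - [[0,0,0.92],[0,0,0],0.3]
    - [[0,0,0.92],[0,0,0],0.3]
    - [[0,0,0.92],[0,0,0],0.3]
    - [[0,0,0.88],[0,0,0],0.3]

```text
clock: 23.82
position: [0.4949, 0.2084, 0.0835]
ee_rot: [0.999, -0.054, -0.0, 0.0]
ft_force: [-9.1, -7.6, 63.8]
grip_width: 0.531
```

>>> move_arm:
  moves:
    - [[0,0,0],[0,0,0],0.71]
    - [[0,0,0],[0,0,0],0.71]
    - [[0,0,0],[0,0,0],0.71]
    - [[0,0,-0.92],[0,0,0],0.71]
    - [[0,0,-0.92],[0,0,0],0.71]

```text
clock: 24.45
position: [0.4953, 0.2087, 0.1314]
ee_rot: [0.999, -0.054, 0.0, -0.0]
ft_force: [0.1, -0.8, 0.2]
grip_width: 0.71
```

>>> move_arm:
  moves:
    - [[0,0,-0.92],[0,0,0],0.71]
    - [[0,0,-0.92],[0,0,0],0.71]
    - [[0,0,-0.92],[0,0,0],0.71]
    - [[0,0,0],[0,0,9.4],0.85]
    - [[0,0,0],[0,0,0],0.85]

```text
clock: 25.08
position: [0.4954, 0.2087, 0.1999]
ee_rot: [0.991, -0.135, 0.001, 0.0]
ft_force: [0.5, 0.1, -0.4]
grip_width: 0.851
```

```bash
python3 - <<'E'
from plan import *
from chk import chk
imgs=chk(['dock'])
o=get_obs();print(o['position'],o['clock'],o['joint_pos'].round(2),o['grip_width'])
plan([(.6082,-.2586,.20,-15.6,.9),(.6082,-.2586,.008,-15.6,.9)])
E
```

```text
dock scene delta mm [ 0.4 -1.2 -1.3] 0.91
dock top delta mm [-0.4 -3.8  3.9] 0.85
[0.49513148 0.20865034 0.19935728] 25.175 [ 0.25  0.26 -0.84  1.7   0.2   1.27 -2.47] 0.8480779495081184
17 x shift [0.55, 0.99, -0.0] 0.9
8 x shift [-0.0, -0.0, 0.96] 0.9
```

>>> move_arm:
  moves:
    - [[0.55,0.99,0],[0,0,0],0.9]
    - [[0.55,0.99,0],[0,0,0],0.9]
    - [[0.55,0.99,0],[0,0,0],0.9]
    - [[0.55,0.99,0],[0,0,0],0.9]
    - [[0.55,0.99,0],[0,0,0],0.9]

```text
clock: 25.8
position: [0.5282, 0.0701, 0.1991]
ee_rot: [0.991, -0.134, -0.0, 0.0]
ft_force: [-0.4, 0.2, 0.5]
grip_width: 0.901
```

>>> move_arm:
  moves:
    - [[0.55,0.99,0],[0,0,0],0.9]
    - [[0.55,0.99,0],[0,0,0],0.9]
    - [[0.55,0.99,0],[0,0,0],0.9]
    - [[0.55,0.99,0],[0,0,0],0.9]
    - [[0.55,0.99,0],[0,0,0],0.9]

```text
clock: 26.42
position: [0.5611, -0.0676, 0.1991]
ee_rot: [0.991, -0.134, -0.0, -0.0]
ft_force: [-0.8, 0.2, 0.1]
grip_width: 0.899
```

>>> move_arm:
  moves:
    - [[0.55,0.99,0],[0,0,0],0.9]
    - [[0.55,0.99,0],[0,0,0],0.9]
    - [[0.55,0.99,0],[0,0,0],0.9]
    - [[0.55,0.99,0],[0,0,0],0.9]
    - [[0.55,0.99,0],[0,0,0],0.9]

```text
clock: 27.05
position: [0.5941, -0.2052, 0.1989]
ee_rot: [0.991, -0.134, -0.0, -0.0]
ft_force: [0.3, 0.3, 0.9]
grip_width: 0.899
```

>>> move_arm:
  moves:
    - [[0.55,0.99,0],[0,0,0],0.9]
    - [[0.55,0.99,0],[0,0,0],0.9]
    - [[0,0,0.5],[0,0,0],0.9]
    - [[0,0,0.5],[0,0,0],0.9]

```text
clock: 27.55
position: [0.6071, -0.2586, 0.1731]
ee_rot: [0.991, -0.135, -0.0, -0.0]
ft_force: [-0.5, 0.9, -0.4]
grip_width: 0.898
```

```bash
python3 - <<'E'
from plan import *
o=get_obs();print(o['position'],o['clock'],o['joint_pos'].round(2),o['grip_width'])
plan([(.6082,-.2586,.008,-15.6,.9)])
x,y=L(.044,-.075);print(x,y)
plan([(.6082,-.2586,.23,-15.6,.3),(x,y,.23,-6.2,.3),(x,y,.088,-6.2,.3)],start=(.6082,-.2586,.009,-15.6))
E
```

```text
[ 0.60707274 -0.25856646  0.17311889] 27.55 [ 0.73  0.5  -0.56  1.41  0.27  1.3  -1.68] 0.8980780892622895
7 x shift [0.01, -0.0, 0.94] 0.9
0.6440878217534387 0.1935993182231107
9 x shift [0.0, 0.0, -0.98] 0.3
1 x turn [0.0, 0.0, -9.4] 0.3
19 x shift [-0.03, -0.95, -0.0] 0.3
6 x shift [0.01, -0.01, 0.94] 0.3
```

>>> move_arm:
  moves:
    - [[0,0,0.94],[0,0,0],0.9]
    - [[0,0,0.94],[0,0,0],0.9]
    - [[0,0,0.94],[0,0,0],0.9]
    - [[0,0,0.94],[0,0,0],0.9]
    - [[0,0,0.94],[0,0,0],0.9]

```text
clock: 28.18
position: [0.607, -0.2578, 0.0555]
ee_rot: [0.991, -0.134, -0.0, -0.0]
ft_force: [0.1, -0.7, -0.2]
grip_width: 0.899
```

>>> move_arm:
  moves:
    - [[0,0,0.94],[0,0,0],0.9]
    - [[0,0,0.94],[0,0,0],0.9]
    - [[0,0,0],[0,0,0],0.3]
    - [[0,0,0],[0,0,0],0.3]
    - [[0,0,0],[0,0,0],0.3]

```text
clock: 28.8
position: [0.6078, -0.2596, 0.0108]
ee_rot: [0.991, -0.136, 0.001, 0.0]
ft_force: [-0.4, -0.2, -1.6]
grip_width: 0.502
```

>>> move_arm:
  moves:
    - [[0,0,0],[0,0,0],0.3]
    - [[0,0,-0.98],[0,0,0],0.3]
    - [[0,0,-0.98],[0,0,0],0.3]
    - [[0,0,-0.98],[0,0,0],0.3]
    - [[0,0,-0.98],[0,0,0],0.3]

```text
clock: 29.42
position: [0.6071, -0.2595, 0.1088]
ee_rot: [0.991, -0.136, 0.0, 0.0]
ft_force: [0.3, -0.8, -2.3]
grip_width: 0.507
```

>>> move_arm:
  moves:
    - [[0,0,-0.98],[0,0,0],0.3]
    - [[0,0,-0.98],[0,0,0],0.3]
    - [[0,0,-0.98],[0,0,0],0.3]
    - [[0,0,-0.98],[0,0,0],0.3]
    - [[0,0,-0.98],[0,0,-9.4],0.3]

```text
clock: 30.05
position: [0.6071, -0.2593, 0.2313]
ee_rot: [0.999, -0.052, 0.0, 0.0]
ft_force: [1.5, 0.2, -1.6]
grip_width: 0.504
```

>>> move_arm:
  moves:
    - [[-0.03,-0.95,0],[0,0,0],0.3]
    - [[-0.03,-0.95,0],[0,0,0],0.3]
    - [[-0.03,-0.95,0],[0,0,0],0.3]
    - [[-0.03,-0.95,0],[0,0,0],0.3]
    - [[-0.03,-0.95,0],[0,0,0],0.3]

```text
clock: 30.68
position: [0.6163, -0.139, 0.23]
ee_rot: [0.999, -0.054, -0.0, 0.0]
ft_force: [0.0, -0.4, -1.8]
grip_width: 0.5
```

>>> move_arm:
  moves:
    - [[-0.03,-0.95,0],[0,0,0],0.3]
    - [[-0.03,-0.95,0],[0,0,0],0.3]
    - [[-0.03,-0.95,0],[0,0,0],0.3]
    - [[-0.03,-0.95,0],[0,0,0],0.3]
    - [[-0.03,-0.95,0],[0,0,0],0.3]

```text
clock: 31.3
position: [0.6252, -0.0206, 0.2301]
ee_rot: [0.999, -0.054, -0.0, 0.0]
ft_force: [0.3, 0.3, -2.3]
grip_width: 0.507
```

>>> move_arm:
  moves:
    - [[-0.03,-0.95,0],[0,0,0],0.3]
    - [[-0.03,-0.95,0],[0,0,0],0.3]
    - [[-0.03,-0.95,0],[0,0,0],0.3]
    - [[-0.03,-0.95,0],[0,0,0],0.3]
    - [[-0.03,-0.95,0],[0,0,0],0.3]

```text
clock: 31.92
position: [0.6341, 0.0978, 0.2301]
ee_rot: [0.999, -0.054, -0.0, 0.0]
ft_force: [0.2, -0.2, -2.1]
grip_width: 0.509
```

```bash
python3 - <<'E'
from plan import *
o=get_obs();print(o['position'],o['clock'],o['joint_pos'].round(2),o['grip_width'])
x,y=L(.044,-.075)
plan([(x,y,.23,-6.2,.3),(x,y,.088,-6.2,.3)])
E
```

```text
[0.63408857 0.09779364 0.23005147] 31.925 [ 0.29  0.46 -0.71  1.38  0.3   1.41 -2.1 ] 0.5088586536101011
4 x shift [-0.0, -0.96, 0.0] 0.3
6 x shift [-0.0, -0.0, 0.95] 0.3
```

>>> move_arm:
  moves:
    - [[0,-0.96,0],[0,0,0],0.3]
    - [[0,-0.96,0],[0,0,0],0.3]
    - [[0,-0.96,0],[0,0,0],0.3]
    - [[0,-0.96,0],[0,0,0],0.3]
    - [[0,0,0.95],[0,0,0],0.3]

```text
clock: 32.55
position: [0.6444, 0.196, 0.2078]
ee_rot: [0.999, -0.052, 0.001, -0.001]
ft_force: [0.3, -0.3, -2.6]
grip_width: 0.506
```

>>> move_arm:
  moves:
    - [[0,0,0.95],[0,0,0],0.3]
    - [[0,0,0.95],[0,0,0],0.3]
    - [[0,0,0.95],[0,0,0],0.3]
    - [[0,0,0.95],[0,0,0],0.3]
    - [[0,0,0.85],[0,0,0],0.3]

```text
clock: 33.17
position: [0.6443, 0.1921, 0.0891]
ee_rot: [0.999, -0.054, -0.0, 0.0]
ft_force: [0.3, -0.4, -1.2]
grip_width: 0.507
```

>>> move_arm:
  moves:
    - [[0,0,0],[0,0,0],0.69]
    - [[0,0,0],[0,0,0],0.69]
    - [[0,0,0],[0,0,0],0.69]
    - [[0,0,-0.95],[0,0,0],0.69]
    - [[0,0,-0.95],[0,0,0],0.69]

```text
clock: 33.8
position: [0.6451, 0.1915, 0.1392]
ee_rot: [0.999, -0.054, 0.0, -0.0]
ft_force: [0.5, 0.3, -0.5]
grip_width: 0.689
```

>>> move_arm:
  moves:
    - [[0,0,-0.95],[0,0,0],0.69]
    - [[0,0,-0.95],[0,0,0],0.69]
    - [[0,0,-0.95],[0,0,0],0.5]
    - [[0,0,-0.95],[0,0,0],0.2]
    - [[0,0,-0.95],[0,0,0],0]

```text
clock: 34.42
position: [0.645, 0.1915, 0.2584]
ee_rot: [0.999, -0.054, 0.001, -0.0]
ft_force: [0.6, 0.6, -0.1]
grip_width: 0.081
```

>>> move_arm:
  moves:
    - [[0,0,-0.98],[0,0,0],0]
    - [[0,0,-0.98],[0,0,0],0]
    - [[0,0,-0.98],[0,0,0],0]
    - [[0,0,-0.98],[0,0,0],0]
    - [[0,0,0],[0,0,0],0]

```text
clock: 35.05
position: [0.6453, 0.192, 0.3574]
ee_rot: [0.999, -0.054, 0.002, -0.001]
ft_force: [-1.2, 0.1, -0.8]
grip_width: -0.001
```

```bash
python3 - <<'E'
from plan import *
o=get_obs();print(o['position'],o['clock'],o['joint_pos'].round(2),o['grip_width'])
x,y=L(.0,-.0);x2,y2=L(.25,0);x3,y3=L(.06,0)
plan([(x,y,.45,173.8,0),(x2,y2,.45,173.8,0),(x2,y2,.30,173.8,0),(x3,y3,.30,173.8,0)])
q=camera('scene')[:,:,::-1][50:300,130:440]
cv2.imwrite('pics/f.png',cv2.resize(q,None,fx=2.4,fy=2.4,interpolation=cv2.INTER_CUBIC))
E
```

```text
[0.64528259 0.19198785 0.35741728] 35.05 [ 0.08  0.5  -0.73  1.06  0.33  1.68 -2.22] -0.0005284615568596604
17 x turn [0.0, -0.0, -10.6] 0
4 x shift [0.76, -0.43, -0.93] 0
10 x shift [0.0, 1.0, 0.0] 0
6 x shift [0.0, 0.0, 1.0] 0
8 x shift [0.0, -0.95, 0.0] 0
```

View pics/f.png

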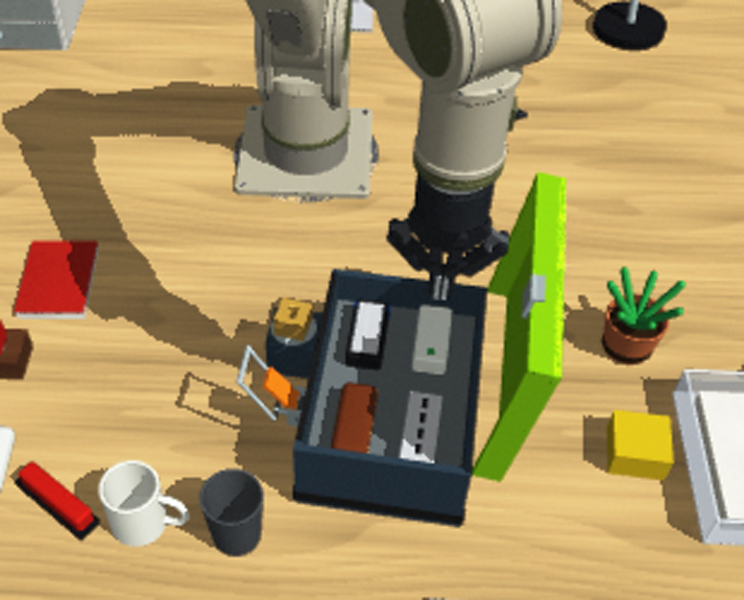

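>>> move_arm:
  moves:
    - [[0,0,-0.75],[0,0,-10.6],0]
    - [[0,0,-0.75],[0,0,-10.6],0]
    - [[0,0,-0.75],[0,0,-10.6],0]
    - [[0,0,-0.75],[0,0,-10.6],0]
    - [[0,0,-0.75],[0,0,-10.6],0]

```text
clock: 35.72
position: [0.6448, 0.1913, 0.448]
ee_rot: [0.917, 0.4, -0.001, 0.0]
ft_force: [0.7, 0.1, 0.3]
grip_width: -0.0
```

>>> move_arm:
  moves:
    - [[0,0,0],[0,0,-10.6],0]
    - [[0,0,0],[0,0,-10.6],0]
    - [[0,0,0],[0,0,-10.6],0]
    - [[0,0,0],[0,0,-10.6],0]
    - [[0,0,0],[0,0,-10.6],0]

```text
clock: 36.35
position: [0.6449, 0.1914, 0.4474]
ee_rot: [0.642, 0.767, -0.0, -0.0]
ft_force: [-0.3, -0.3, -0.3]
grip_width: -0.002
```

>>> move_arm:
  moves:
    - [[0,0,0],[0,0,-10.6],0]
    - [[0,0,0],[0,0,-10.6],0]
    - [[0,0,0],[0,0,-10.6],0]
    - [[0,0,0],[0,0,-10.6],0]
    - [[0,0,0],[0,0,-10.6],0]

```text
clock: 36.98
position: [0.6449, 0.1914, 0.4475]
ee_rot: [0.232, 0.973, -0.0, -0.0]
ft_force: [-0.0, 0.7, 0.5]
grip_width: -0.0
```

>>> move_arm:
  moves:
    - [[0,0,0],[0,0,-10.6],0]
    - [[0,0,0],[0,0,-10.6],0]
    - [[0,0,0],[0,0,0],0]

```text
clock: 37.35
position: [0.6449, 0.1914, 0.4475]
ee_rot: [0.053, 0.999, -0.0, -0.0]
ft_force: [-0.1, -0.6, 0.8]
grip_width: -0.004
```

```bash
cat > st.py <<'E'
from plan import *
o=get_obs();print(o['position'].round(4),o['clock'],o['joint_pos'].round(2),o['grip_width'].round(3),o['ft_force'].round(1))
r=R.from_quat(o['ee_rot']).as_matrix(); print('yaw',np.degrees(np.arctan2(r[1,0],r[0,0])).round(2),'local',((R.from_euler('z',-C[2]).apply(np.r_[o['position'][:2]-C[:2],o['position'][2]]))).round(4))
E
python3 - <<'E'
from st import *
x2,y2=L(.25,0);x3,y3=L(.06,0)
plan([(x2,y2,.45,173.8,0),(x2,y2,.30,173.8,0),(x3,y3,.30,173.8,0)])
E
```

```text
Traceback (most recent call last):
  File "st.py", line 2, in <module>
    o=get_obs();print(o['position'].round(4),o['clock'],o['joint_pos'].round(2),o['grip_width'].round(3),o['ft_force'].round(1))
                                                                                ^^^^^^^^^^^^^^^^^^^^^
AttributeError: 'float' object has no attribute 'round'
```

>>> move_arm:
  moves:
    - [[0.34,0.92,0],[0,0,0],0]
    - [[0.34,0.92,0],[0,0,0],0]
    - [[0.34,0.92,0],[0,0,0],0]
    - [[0.34,0.92,0],[0,0,0],0]
    - [[0.34,0.92,0],[0,0,0],0]

```text
clock: 37.98
position: [0.6144, 0.3109, 0.4479]
ee_rot: [0.055, 0.998, -0.0, -0.0]
ft_force: [0.5, 1.3, 0.3]
grip_width: -0.0
```

>>> move_arm:
  moves:
    - [[0.34,0.92,0],[0,0,0],0]
    - [[0.34,0.92,0],[0,0,0],0]
    - [[0.34,0.92,0],[0,0,0],0]
    - [[0.34,0.92,0],[0,0,0],0]
    - [[0,0,0],[0,0,0],0]

```text
clock: 38.6
position: [0.589, 0.4074, 0.4474]
ee_rot: [0.052, 0.999, -0.0, -0.0]
ft_force: [0.9, -0.0, -0.0]
grip_width: 0.0
```

```bash
sed -i "s/o\['grip_width'\].round(3)/round(o['grip_width'],3)/" st.py; python3 - <<'E'
from st import *
x2,y2=L(.25,0);x3,y3=L(.06,0)
plan([(x2,y2,.30,173.8,0),(x3,y3,.30,173.8,0)])
E
```

```text
[0.589  0.4074 0.4474] 38.6 [-0.31  0.74 -1.08  0.59  0.72  2.02  0.58] 0.0 [ 0.9 -0.  -0. ]
yaw 173.99 local [0.2507 0.0027 0.4474]
6 x shift [-0.02, -0.0, 0.98] 0
8 x shift [0.0, -0.95, 0.0] 0
```

>>> move_arm:
  moves:
    - [[0,0,0.98],[0,0,0],0]
    - [[0,0,0.98],[0,0,0],0]
    - [[0,0,0.98],[0,0,0],0]
    - [[0,0,0.98],[0,0,0],0]
    - [[0,0,0.98],[0,0,0],0]

```text
clock: 39.22
position: [0.5911, 0.4038, 0.3249]
ee_rot: [0.055, 0.998, -0.0, 0.0]
ft_force: [-0.8, -0.2, 0.2]
grip_width: 0.001
```

>>> move_arm:
  moves:
    - [[0,0,0.98],[0,0,0],0]
    - [[0,-0.6,0],[0,0,0],0]
    - [[0,-0.6,0],[0,0,0],0]
    - [[0,-0.6,0],[0,0,0],0]
    - [[0,-0.6,0],[0,0,0],0]

```text
clock: 39.85
position: [0.5848, 0.3456, 0.3035]
ee_rot: [0.054, 0.999, 0.002, 0.002]
ft_force: [2.1, 8.1, 21.8]
grip_width: -0.001
```

>>> move_arm:
  moves:
    - [[0,-0.6,0],[0,0,0],0]
    - [[0,-0.6,0],[0,0,0],0]
    - [[0,-0.6,0],[0,0,0],0]
    - [[0,-0.6,0],[0,0,0],0]
    - [[0,-0.6,0],[0,0,0],0]

```text
clock: 40.48
position: [0.5772, 0.2728, 0.3102]
ee_rot: [0.054, 0.999, 0.004, 0.005]
ft_force: [-6.7, -1.4, 48.3]
grip_width: -0.002
```

>>> move_arm:
  moves:
    - [[0,-0.6,0],[0,0,0],0]
    - [[0,-0.6,0],[0,0,0],0]
    - [[0,-0.6,0],[0,0,0],0]
    - [[0,0,0],[0,0,0],0]
    - [[0,0,0],[0,0,0],0]

```text
clock: 41.1
position: [0.5716, 0.2261, 0.3012]
ee_rot: [0.053, 0.999, -0.0, 0.0]
ft_force: [-0.5, -0.4, -0.5]
grip_width: -0.004
```

```bash
python3 - <<'E'
from st import *
x,y=L(-.225,-.055)
plan([(*o['position'][:2],.33,173.8,0),(x,y,.33,173.8,0),(x,y,.151,173.8,0)])
q=camera('scene')[:,:,::-1][50:300,130:440]
cv2.imwrite('pics/g.png',cv2.resize(q,None,fx=2.4,fy=2.4,interpolation=cv2.INTER_CUBIC))
E
```

```text
[0.5716 0.2261 0.3012] 41.1 [ 0.38  0.56 -1.25  1.33  0.53  1.61  0.67] -0.004 [-0.5 -0.4 -0.5]
yaw 173.9 local [0.0685 0.0005 0.3012]
2 x shift [-0.0, -0.0, -0.58] 0
12 x shift [-0.18, -0.98, 0.0] 0
8 x shift [-0.01, 0.0, 0.9] 0
```

View pics/g.png

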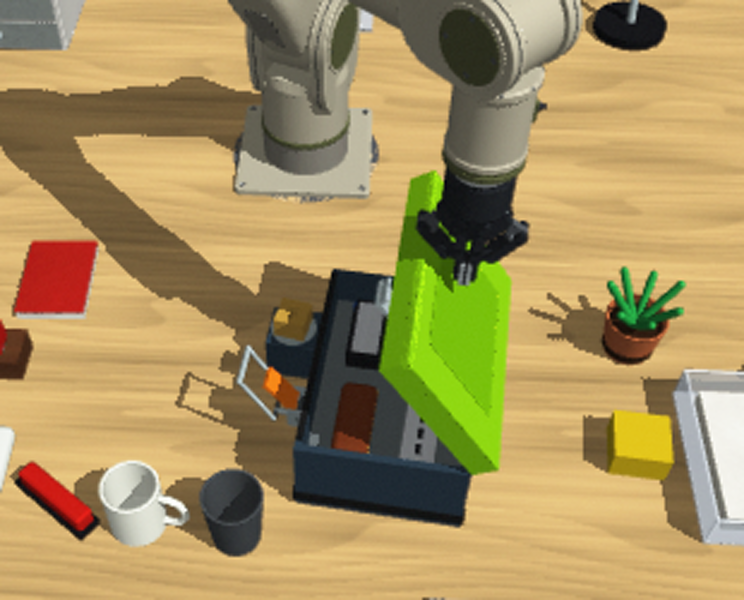

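>>> move_arm:
  moves:
    - [[0,0,-0.6],[0,0,0],0]
    - [[0,0,-0.6],[0,0,0],0]
    - [[0,0,0],[0,0,0],0]
    - [[0,0,0],[0,0,0],0]
    - [[0,0,0],[0,0,0],0]

```text
clock: 41.78
position: [0.5716, 0.2261, 0.3308]
ee_rot: [0.052, 0.999, -0.0, -0.0]
ft_force: [-0.2, 0.1, 0.7]
grip_width: 0.001
```

>>> move_arm:
  moves:
    - [[0,0,0],[0,0,0],0]
    - [[0,0,0],[0,0,0],0]
    - [[0,0,0],[0,0,0],0]
    - [[0,0,0],[0,0,0],0]
    - [[0,0,0],[0,0,0],0]

```text
clock: 42.4
position: [0.5716, 0.2262, 0.3313]
ee_rot: [0.052, 0.999, -0.0, 0.0]
ft_force: [0.1, 0.2, -0.6]
grip_width: 0.002
```

>>> move_arm:
  moves:
    - [[-0.18,-0.98,0],[0,0,0],0]
    - [[-0.18,-0.98,0],[0,0,0],0]
    - [[-0.18,-0.98,0],[0,0,0],0]
    - [[-0.18,-0.98,0],[0,0,0],0]
    - [[-0.18,-0.98,0],[0,0,0],0]

```text
clock: 43.02
position: [0.5812, 0.1012, 0.3313]
ee_rot: [0.052, 0.999, -0.0, 0.0]
ft_force: [-0.2, 0.6, -0.2]
grip_width: 0.005
```

>>> move_arm:
  moves:
    - [[-0.18,-0.98,0],[0,0,0],0]
    - [[-0.18,-0.98,0],[0,0,0],0]
    - [[-0.18,-0.98,0],[0,0,0],0]
    - [[-0.18,-0.98,0],[0,0,0],0]
    - [[-0.18,-0.98,0],[0,0,0],0]

```text
clock: 43.65
position: [0.5908, -0.023, 0.3313]
ee_rot: [0.052, 0.999, -0.0, 0.0]
ft_force: [1.0, -0.7, 0.7]
grip_width: -0.001
```

>>> move_arm:
  moves:
    - [[-0.18,-0.98,0],[0,0,0],0]
    - [[-0.18,-0.98,0],[0,0,0],0]
    - [[0,0,0],[0,0,0],0]

```text
clock: 44.02
position: [0.5948, -0.0741, 0.331]
ee_rot: [0.054, 0.999, -0.0, -0.0]
ft_force: [1.0, 0.4, -0.3]
grip_width: 0.001
```

```bash
python3 - <<'E'
from st import *
x,y=L(-.23,-.055)
plan([(x,y,.33,173.8,0),(x,y,.151,173.8,0)])
x,y=L(-.16,-.055)
plan([(x,y,.157,173.8,0)],start=(*L(-.23,-.055),.151,173.8))
q=camera('scene')[:,:,::-1][110:290,190:400]
cv2.imwrite('pics/i.png',cv2.resize(q,None,fx=3,fy=3,interpolation=cv2.INTER_CUBIC))
E
```

```text
[ 0.5948 -0.0741  0.331 ] 44.025 [ 0.92  0.53 -1.29  1.32  0.51  1.65  1.17] 0.001 [ 1.   0.4 -0.3]
yaw 173.79 local [-0.2275 -0.0547  0.331 ]
1 x shift [-0.01, -0.1, 0.04] 0
8 x shift [-0.0, -0.0, 0.89] 0
3 x shift [0.0, 0.93, -0.08] 0
```

View pics/i.png

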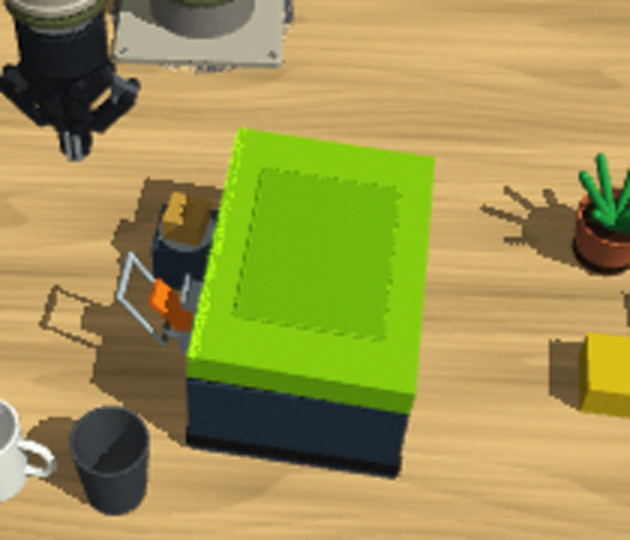

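>>> move_arm:
  moves:
    - [[0,-0.1,0.9],[0,0,0],0]
    - [[0,0,0.9],[0,0,0],0]
    - [[0,0,0.9],[0,0,0],0]
    - [[0,0,0.9],[0,0,0],0]
    - [[0,0,0.9],[0,0,0],0]

```text
clock: 44.7
position: [0.5942, -0.0727, 0.2183]
ee_rot: [0.051, 0.999, 0.0, 0.0]
ft_force: [-0.5, -0.2, -0.4]
grip_width: -0.002
```

>>> move_arm:
  moves:
    - [[0,0,0.9],[0,0,0],0]
    - [[0,0,0.9],[0,0,0],0]
    - [[0,0,0.96],[0,0,0],0]
    - [[0,0.4,0],[0,0,0],0]
    - [[0,0.4,0],[0,0,0],0]

```text
clock: 45.32
position: [0.5969, -0.0532, 0.1507]
ee_rot: [0.052, 0.999, 0.0, 0.001]
ft_force: [-0.3, -1.5, 3.9]
grip_width: -0.001
```

>>> move_arm:
  moves:
    - [[0,0.4,0],[0,0,0],0]
    - [[0,0.4,-0.1],[0,0,0],0]
    - [[0,0.4,-0.1],[0,0,0],0]
    - [[0,0.4,-0.1],[0,0,0],0]
    - [[0,0.4,0],[0,0,0],0]

```text
clock: 45.95
position: [0.6019, -0.004, 0.1576]
ee_rot: [0.052, 0.999, -0.0, 0.0]
ft_force: [-0.9, 0.1, -0.4]
grip_width: 0.001
```

>>> move_arm:
  moves:
    - [[0,0.4,0],[0,0,0],0]
    - [[0,0.1,0],[0,0,0],0]
    - [[0,0,0],[0,0,0],0]
    - [[0,0,0],[0,0,0],0]

```text
clock: 46.45
position: [0.603, 0.0072, 0.1572]
ee_rot: [0.053, 0.999, -0.0, -0.0]
ft_force: [-0.1, 0.1, -0.5]
grip_width: -0.0
```

```bash
python3 - <<'E'
from st import *
q=np.hstack([cv2.resize(camera('scene')[:,:,::-1][160:260,190:290],None,fx=4,fy=4,interpolation=cv2.INTER_CUBIC),cv2.resize(camera('top')[:,:,::-1][120:220,220:320],None,fx=4,fy=4,interpolation=cv2.INTER_CUBIC)])
cv2.imwrite('pics/j.png',q)
E
```

```text
[0.603  0.0072 0.1572] 46.45 [ 0.78  0.64 -1.21  1.57  0.61  1.36  0.96] -0.0 [-0.1  0.1 -0.5]
yaw 173.97 local [-0.1457 -0.0541  0.1572]
```

View pics/j.png

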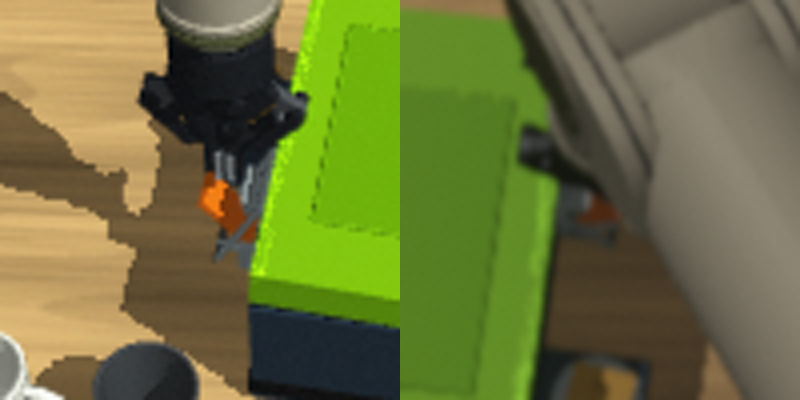

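```bash
python3 - <<'E'
from st import *
W=lambda out,z,t:(*L(-.110-out/1000,-.055),z/1000,173.8,0,-t)
plan([W(38,146,0),W(46,130,0),W(52,114,0),W(57,98,0),W(59,83,0),W(62,70,12),W(64,58,24)])
print();plan([W(61,46,30),W(57,34,30)],start=W(64,58,24)[:4]+(-24,))
E
```

```text
[0.603  0.0072 0.1572] 46.55 [ 0.78  0.64 -1.21  1.57  0.61  1.36  0.96] -0.0 [ 0.5 -0.   0.4]
yaw 173.96 local [-0.1457 -0.0541  0.1572]
1 x shift [-0.03, -0.09, 0.45] 0
1 x shift [-0.0, -0.32, 0.64] 0
1 x shift [-0.0, -0.24, 0.64] 0
1 x shift [-0.0, -0.2, 0.64] 0
1 x shift [-0.0, -0.08, 0.6] 0
2 x turn [-6.0, -0.0, 0.1] 0
1 x shift [-0.0, -0.23, 0.48] 0
2 x turn [-6.0, 0.0, -0.0] 0
1 x shift [-0.0, -0.27, 0.41] 0

1 x turn [-6.0, 0.0, 0.0] 0
1 x shift [0.0, -0.14, 0.48] 0
1 x shift [0.0, -0.1, 0.49] 0
```

Split each step into halves for gentleness, with force checks.

>>> move_arm:
  moves:
    - [[-0.03,-0.09,0.45],[0,0,0],0]
    - [[0,-0.16,0.32],[0,0,0],0]
    - [[0,-0.16,0.32],[0,0,0],0]
    - [[0,-0.12,0.32],[0,0,0],0]
    - [[0,-0.12,0.32],[0,0,0],0]

```text
clock: 47.18
position: [0.6022, -0.0088, 0.1137]
ee_rot: [0.052, 0.999, -0.0, 0.0]
ft_force: [1.0, 0.6, 3.6]
grip_width: -0.001
```

>>> move_arm:
  moves:
    - [[0,-0.1,0.32],[0,0,0],0]
    - [[0,-0.1,0.32],[0,0,0],0]
    - [[0,-0.04,0.3],[0,0,0],0]
    - [[0,-0.04,0.3],[0,0,0],0]

```text
clock: 47.68
position: [0.6018, -0.0168, 0.0835]
ee_rot: [0.053, 0.999, -0.001, 0.0]
ft_force: [-9.2, -19.0, 41.4]
grip_width: -0.001
```

```bash
python3 - <<'E'
from st import *
W=lambda out,z,t:(*L(-.110-out/1000,-.055),z/1000,173.8,0,-t)
plan([W(59,83,0),W(62,70,12),W(64,58,24)])
q=np.hstack([cv2.resize(camera('scene')[:,:,::-1][160:260,190:290],None,fx=4,fy=4,interpolation=cv2.INTER_CUBIC),cv2.resize(camera('top')[:,:,::-1][120:220,220:320],None,fx=4,fy=4,interpolation=cv2.INTER_CUBIC)])
cv2.imwrite('pics/k.png',q)
E
```

```text
[ 0.6018 -0.0168  0.0835] 47.675 [ 0.79  0.71 -1.15  1.65  0.68  1.24  0.96] -0.001 [ -9.2 -19.   41.4]
yaw 173.91 local [-0.1698 -0.0555  0.0835]
1 x shift [0.02, 0.03, 0.02] 0
2 x turn [-6.0, 0.0, 0.1] 0
1 x shift [0.0, -0.22, 0.49] 0
2 x turn [-6.0, 0.0, -0.0] 0
1 x shift [0.0, -0.27, 0.4] 0
```

View pics/k.png

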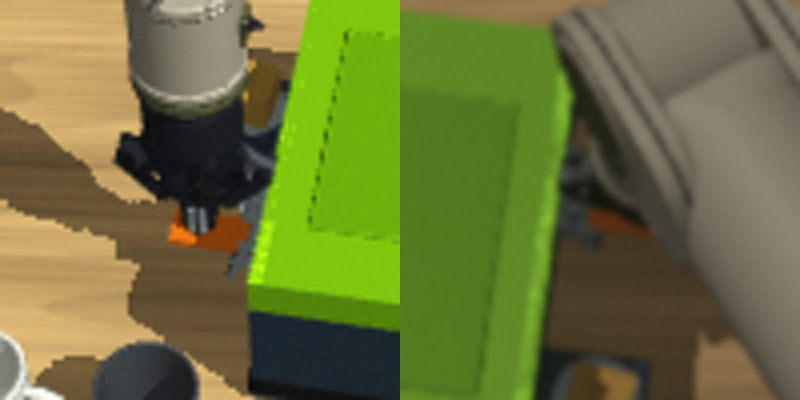

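>>> move_arm:
  moves:
    - [[0,-0.12,-0.35],[0,0,0],0]
    - [[0,-0.12,-0.35],[0,0,0],0]
    - [[0,0,0],[0,0,0],0]

```text
clock: 48.15
position: [0.6008, -0.0214, 0.101]
ee_rot: [0.052, 0.999, 0.0, 0.0]
ft_force: [0.1, 0.2, -0.2]
grip_width: 0.001
```

```bash
python3 - <<'E'
from st import *
W=lambda out,z,t:(*L(-.110-out/1000,-.055),z/1000,173.8,0,-t)
plan([W(66,100,25),W(63,72,25),W(62,58,32)])
print();plan([W(59,46,38),W(56,33,38)],start=W(62,58,32)[:4]+(-32,))
E
```

```text
[ 0.6008 -0.0214  0.101 ] 48.15 [ 0.81  0.69 -1.17  1.63  0.66  1.27  0.98] 0.001 [ 0.1  0.2 -0.2]
yaw 174.01 local [-0.1744 -0.055   0.101 ]
3 x turn [-8.3, -0.0, 0.1] 0
1 x shift [0.0, -0.07, 0.01] 0
2 x shift [0.0, -0.18, 0.53] 0
1 x turn [-7.0, 0.0, 0.0] 0
1 x shift [0.0, -0.27, 0.5] 0

1 x turn [-6.0, 0.0, -0.0] 0
1 x shift [0.0, -0.2, 0.45] 0
1 x shift [0.0, -0.23, 0.49] 0
```

>>> move_arm:
  moves:
    - [[0,-0.07,0],[-8.3,0,0],0]
    - [[0,0,0],[-8.3,0,0],0]
    - [[0,0,0],[-8.3,0,0],0]
    - [[0,-0.18,0.53],[0,0,0],0]
    - [[0,0,0],[0,0,0],0]

```text
clock: 48.78
position: [0.5998, -0.0209, 0.0855]
ee_rot: [0.051, 0.975, 0.215, 0.01]
ft_force: [-0.5, 0.8, -0.3]
grip_width: -0.002
```

>>> move_arm:
  moves:
    - [[0,-0.09,0.26],[0,0,0],0]
    - [[0,-0.09,0.26],[0,0,0],0]
    - [[0,0,0],[0,0,0],0]

```text
clock: 49.15
position: [0.6007, -0.0194, 0.0727]
ee_rot: [0.05, 0.975, 0.215, 0.011]
ft_force: [-0.1, -0.1, 0.4]
grip_width: 0.001
```

```bash
python3 - <<'E'
from st import *
W=lambda out,z,t:(*L(-.110-out/1000,-.055),z/1000,173.8,0,-t)
print(r[:,2].round(3))
plan([W(62,58,32)])
E
```

```text
[ 0.6007 -0.0194  0.0727] 49.15 [ 1.08  0.9  -1.28  1.65  0.47  1.12  1.25] 0.001 [-0.1 -0.1  0.4]
yaw 174.09 local [-0.1724 -0.0547  0.0727]
[ 0.043  0.418 -0.907]
1 x turn [-7.1, -0.1, 0.3] 0
1 x shift [-0.01, -0.3, 0.51] 0
```

>>> move_arm:
  moves:
    - [[0,-0.15,0.26],[-7,0,0],0]
    - [[0,-0.15,0.26],[0,0,0],0]
    - [[0,0,0],[0,0,0],0]

```text
clock: 49.52
position: [0.6004, -0.0205, 0.0575]
ee_rot: [0.05, 0.96, 0.274, 0.014]
ft_force: [0.4, -0.3, 0.1]
grip_width: 0.003
```

>>> move_arm:
  moves:
    - [[0,-0.1,0.22],[-6,0,0],0]
    - [[0,-0.1,0.22],[0,0,0],0]
    - [[0,0,0],[0,0,0],0]

```text
clock: 49.9
position: [0.6007, -0.0176, 0.0462]
ee_rot: [0.049, 0.945, 0.323, 0.017]
ft_force: [-0.5, -0.0, 0.5]
grip_width: -0.003
```

```bash
python3 - <<'E'
from st import *
W=lambda out,z,t:(*L(-.110-out/1000,-.055),z/1000,173.8,0,-t)
plan([W(56,33,38)])
E
```

```text
[ 0.6007 -0.0176  0.0462] 49.9 [ 1.16  1.08 -1.3   1.64  0.4   1.08  1.39] -0.003 [-0.5 -0.   0.5]
yaw 174.1 local [-0.1707 -0.0545  0.0462]
1 x shift [-0.02, -0.17, 0.53] 0
```

```bash
python3 - <<'E'
from st import *
q=np.hstack([cv2.resize(camera('scene')[:,:,::-1][160:260,190:290],None,fx=4,fy=4,interpolation=cv2.INTER_CUBIC),cv2.resize(camera('top')[:,:,::-1][120:220,220:320],None,fx=4,fy=4,interpolation=cv2.INTER_CUBIC)])
cv2.imwrite('pics/l.png',q)
E
```

```text
[ 0.6007 -0.0176  0.0462] 49.9 [ 1.16  1.08 -1.3   1.64  0.4   1.08  1.39] -0.003 [-0.5 -0.   0.5]
yaw 174.1 local [-0.1707 -0.0545  0.0462]
```

View pics/l.png

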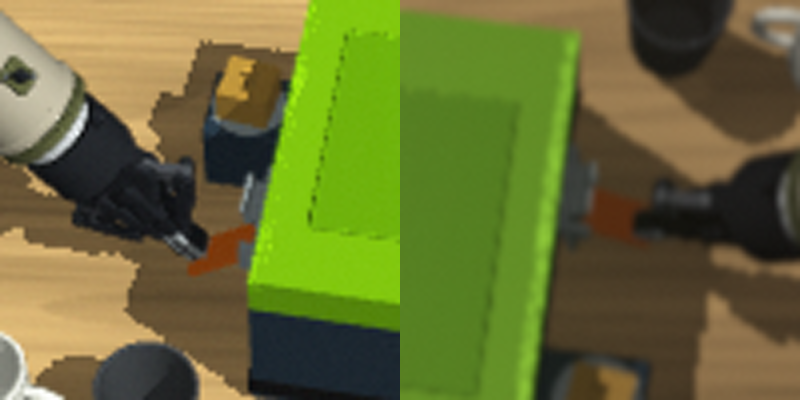

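>>> move_arm:
  moves:
    - [[0,-0.08,0.26],[0,0,0],0]
    - [[0,-0.08,0.26],[0,0,0],0]
    - [[0,0,0],[0,0,0],0]

```text
clock: 50.38
position: [0.6013, -0.0135, 0.0329]
ee_rot: [0.049, 0.945, 0.324, 0.017]
ft_force: [-0.6, 0.3, 0.7]
grip_width: -0.004
```

```bash
python3 - <<'E'
from st import *
for f in (0,-10,-20,-30,-40,-50):
    a=np.radians(f); P=[(*L(-.12-.072*np.cos(a),-.055),.08+.072*np.sin(a))]
    print(f,((proj('scene',P)-[190,160]+.5)*4).round(0),((proj('top',P)-[220,120]+.5)*4).round(0))
W=lambda out,z,t:(*L(-.110-out/1000,-.055),z/1000,173.8,0,-t)
plan([W(52,28,38)])
E
```

```text
[ 0.6013 -0.0135  0.0329] 50.375 [ 1.16  1.09 -1.28  1.65  0.41  1.06  1.39] -0.004 [-0.6  0.3  0.7]
yaw 174.02 local [-0.1665 -0.0547  0.0329]
0 [[174. 227.]] [[273. 219.]]
-10 [[176. 236.]] [[271. 222.]]
-20 [[181. 245.]] [[265. 225.]]
-30 [[188. 254.]] [[257. 227.]]
-40 [[197. 262.]] [[246. 229.]]
-50 [[208. 269.]] [[234. 230.]]
1 x shift [-0.01, 0.02, 0.26] 0
```

>>> move_arm:
  moves:
    - [[0,0.02,0.13],[0,0,0],0]
    - [[0,0.02,0.13],[0,0,0],0]
    - [[0,0,0],[0,0,0],0]

```text
clock: 50.75
position: [0.6022, -0.0124, 0.0317]
ee_rot: [0.051, 0.945, 0.323, 0.017]
ft_force: [-22.9, -27.3, 37.6]
grip_width: 0.003
```

>>> move_arm:
  moves:
    - [[0,0.1,0.15],[0,0,0],0]
    - [[0,0,0],[0,0,0],0]

```text
clock: 51.0
position: [0.6027, -0.0118, 0.0313]
ee_rot: [0.052, 0.945, 0.322, 0.017]
ft_force: [-39.0, -47.4, 60.5]
grip_width: -0.005
```

```bash
python3 - <<'E'
from st import *
q=np.hstack([cv2.resize(camera('scene')[:,:,::-1][160:260,190:290],None,fx=4,fy=4,interpolation=cv2.INTER_CUBIC),cv2.resize(camera('top')[:,:,::-1][120:220,220:320],None,fx=4,fy=4,interpolation=cv2.INTER_CUBIC)])
cv2.imwrite('pics/m.png',q)
h=cv2.cvtColor(q,cv2.COLOR_BGR2HSV); m=((h[...,0]>3)&(h[...,0]<13)&(h[...,1]>200)&(h[...,2]>90)).astype(np.uint8)
for s in (slice(0,400),slice(400,800)):
    n,l,st,c=cv2.connectedComponentsWithStats(m[:,s]); k=[i for i in range(1,n) if st[i,4]>150]; print([st[i].tolist() for i in k])
E
```

```text
[ 0.6027 -0.0118  0.0313] 51.0 [ 1.15  1.09 -1.28  1.65  0.42  1.06  1.38] -0.005 [-39.  -47.4  60.5]
yaw 173.76 local [-0.1647 -0.0559  0.0313]
[[202, 229, 51, 54, 826]]
[]
```

>>> move_arm:
  moves:
    - [[0,-0.12,-0.5],[0,0,0],0]
    - [[0,-0.2,-1],[0,0,0],0]
    - [[0,0,-1],[0,0,0],0]
    - [[0,0,-1],[0,0,0],0]
    - [[0,0,-1],[0,0,0],0]

```text
clock: 51.72
position: [0.5941, -0.0802, 0.1115]
ee_rot: [0.049, 0.945, 0.324, 0.017]
ft_force: [0.1, -0.6, -0.4]
grip_width: -0.003
```

>>> move_arm:
  moves:
    - [[0,0,-1],[9.5,0,0],0]
    - [[0,0,-1],[9.5,0,0],0]
    - [[0,0,-1],[9.5,0,0],0]
    - [[0,0,-0.5],[9.5,0,0],0]
    - [[0,0,0],[0,0,0],0]

```text
clock: 52.35
position: [0.5912, -0.1127, 0.1911]
ee_rot: [0.049, 0.999, -0.002, 0.001]
ft_force: [0.3, -0.1, -0.6]
grip_width: -0.002
```

```bash
python3 - <<'E'
from st import *
q=np.hstack([cv2.resize(camera('scene')[:,:,::-1][160:260,190:290],None,fx=4,fy=4,interpolation=cv2.INTER_CUBIC),cv2.resize(camera('top')[:,:,::-1][120:220,220:320],None,fx=4,fy=4,interpolation=cv2.INTER_CUBIC)])
cv2.imwrite('pics/n.png',q)
E
```

```text
[ 0.5912 -0.1127  0.1911] 52.35 [ 1.    0.63 -1.26  1.54  0.61  1.42  1.18] -0.002 [ 0.3 -0.1 -0.6]
yaw 174.41 local [-0.2662 -0.0553  0.1911]
```

View pics/n.png

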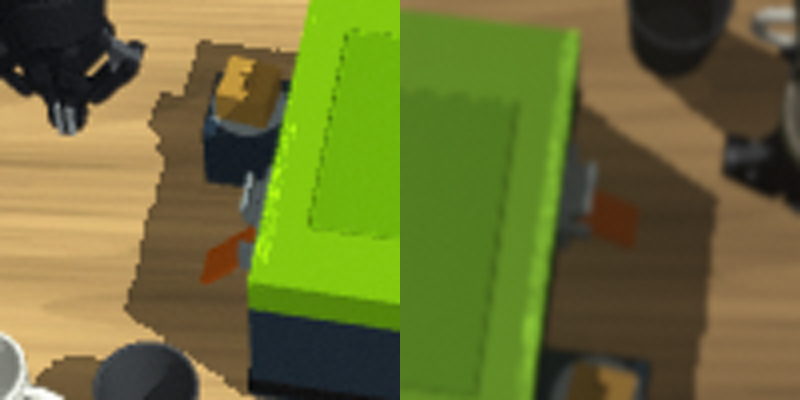

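```bash
python3 - <<'E'
from plan import *
a=cv2.imread('pics/i.png'); b=cv2.resize(camera('scene')[:,:,::-1][110:290,190:400],None,fx=3,fy=3,interpolation=cv2.INTER_CUBIC)
def low(im):
    h=cv2.cvtColor(im,cv2.COLOR_BGR2HSV); m=(h[...,0]>33)&(h[...,0]<55)&(h[...,1]>150)&(h[...,2]>60)
    return [round((np.where(m[300:450,c])[0].max()+300)/3,1) for c in (192,200,220,250,300,350,400)],[round(np.where(m[r,:300])[0].min()/3,1) for r in (200,250,300,350)]
print(low(a));print(low(b))
for t in (.05,.005):
    P=[]
    for s,z in ((.22,.0),(.22,.036),(.1,0)):
        P.append((*L(.11-s*np.cos(t)+z*np.sin(t),-.155),.13+s*np.sin(t)+z*np.cos(t)))
    print(t,(proj('scene',P)-[190,110]).round(1).tolist())
print(low.__name__)
E
```

```text
([np.float64(125.7), np.float64(126.0), np.float64(127.3), np.float64(129.0), np.float64(131.7), np.float64(134.7), np.float64(137.7)], [np.float64(73.7), np.float64(69.7), np.float64(66.7), np.float64(62.7)])
([np.float64(127.3), np.float64(127.7), np.float64(128.7), np.float64(130.0), np.float64(132.3), np.float64(135.0), np.float64(137.7)], [np.float64(73.7), np.float64(69.7), np.float64(66.0), np.float64(62.7)])
0.05 [[62.1, 125.0], [62.5, 118.3], [102.5, 131.7]]
0.005 [[62.1, 126.8], [61.9, 120.1], [102.3, 132.6]]
low
```

```bash
cat > key.py <<'E'
from st import *
imgs={n:np.ascontiguousarray(camera(n)[:,:,::-1]) for n in('scene','top')}
def boxz(p,s,z0):
    b=box(p,s); b[:,2]+=z0; return b
def hullz(n,p,s,z0): return cv2.convexHull(proj(n,boxz(p,s,z0)).astype(np.float32))[:,0]
def fitm(ms,p0,s,z0):
    def cost(q):
        p=np.array(p0)+np.array(q)*[.01,.01,.1]
        return sum(1-(lambda m:np.minimum(m,k).sum()/np.maximum(m,k).sum())(rm(hullz(n,p,s,z0),k.shape)) for n,k in ms.items())/len(ms)
    r=minimize(cost,[0,0,0],method='Nelder-Mead',options=dict(initial_simplex=[[0,0,0],[1,0,0],[0,1,0],[0,0,1.5]])); return np.array(p0)+r.x*[.01,.01,.1],1-r.fun
def mask(n,c,half,f):
    im=imgs[n]; u,v=np.round(proj(n,[c])[0]).astype(int); h=cv2.cvtColor(im,cv2.COLOR_BGR2HSV).astype(int); m=np.zeros(im.shape[:2])
    sl=np.s_[v-half:v+half+1,u-half:u+half+1]; m[sl]=f(h)[sl]; return m
red=lambda h:(((h[...,0]<6)|(h[...,0]>172))&(h[...,1]>170)&(h[...,2]>95)).astype(float)
brass=lambda h:((h[...,0]>12)&(h[...,0]<26)&(h[...,1]>120)&(h[...,2]>120)).astype(float)
if __name__=='__main__':
    for cs in (('scene',),('top',),('scene','top')):
        ms={n:mask(n,(.491,-.409,.06),11,red) for n in cs}
        p,q=fitm(ms,(.491,-.409,0),(.040,.012,.038),.040); print('key',cs,p.round(4),round(q,2),[m.sum() for m in ms.values()])
    tiles=[]
    for n,c in (('scene',(.491,-.409,.06)),('top',(.491,-.409,.06)),('scene',(.4637,.0129,.107)),('top',(.4637,.0129,.107))):
        u,v=np.round(proj(n,[c])[0]).astype(int); print(n,u,v); tiles.append(cv2.resize(imgs[n][v-15:v+15,u-20:u+20],None,fx=10,fy=10,interpolation=cv2.INTER_CUBIC))
    cv2.imwrite('pics/o.png',np.vstack([np.hstack(tiles[:2]),np.hstack(tiles[2:])]))
E
python3 key.py
```

```text
[ 0.5902 -0.1178  0.188 ] 52.5 [ 1.01  0.63 -1.26  1.54  0.61  1.42  1.18] -0.002 [ 0.5  0.  -0.3]
yaw 173.94 local [-0.2714 -0.0549  0.188 ]
key ('scene',) [ 0.4918 -0.4168  0.059 ] 0.87 [np.float64(89.0)]
key ('top',) [ 0.491 -0.409  0.   ] 0.0 [np.float64(0.0)]
key ('scene', 'top') [ 0.4918 -0.4168  0.059 ] 0.43 [np.float64(89.0), np.float64(0.0)]
scene 130 190
top 415 215
scene 252 180
top 269 220
```

View pics/o.png

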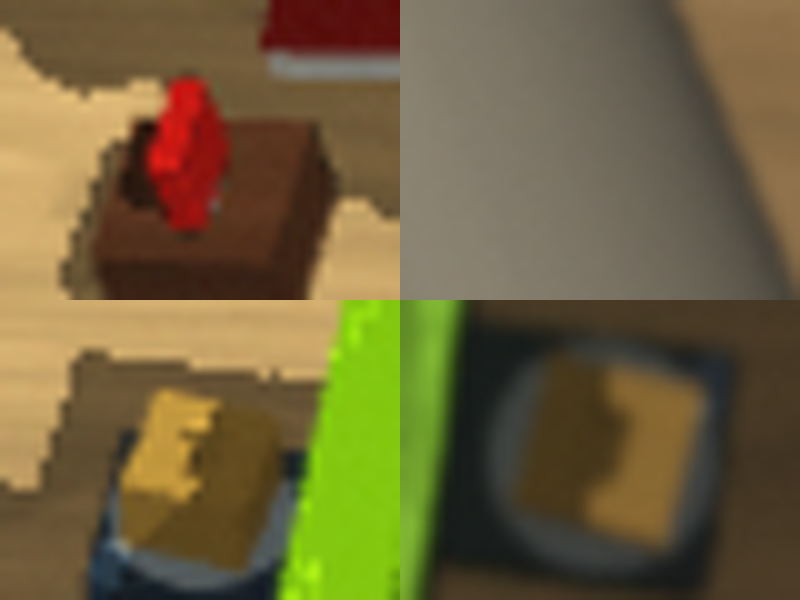

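```bash
python3 - <<'E'
import key; from key import *
for n in ('scene','top'): key.imgs[n]=cv2.resize(cv2.imread(f'pics/{n}0.png'),(512,384),interpolation=cv2.INTER_AREA)
br=lambda h:((h[...,0]>10)&(h[...,0]<28)&(h[...,1]>100)&(h[...,2]>70)).astype(float)
for cs in (('scene',),('top',),('scene','top')):
    ms={n:mask(n,(.491,-.412,.06),11,red) for n in cs}
    p,q=fitm(ms,(.491,-.412,0.03),(.040,.012,.038),.040); print('key',cs,p.round(4),round(q,2),[m.sum() for m in ms.values()])
# slot darkness, rectified top plane z=.107 from both views
tiles=[]
for n in ('scene','top'):
    g=np.linspace(-.035,.035,141); X,Y=np.meshgrid(g,g,indexing='ij')   # rows: +x up
    P=np.c_[.4637-X.ravel(),.0129-Y.ravel(),np.full(X.size,.107)]
    uv=proj(n,P).astype(np.float32).reshape(141,141,2)
    t=cv2.remap(key.imgs[n],uv[...,0],uv[...,1],cv2.INTER_CUBIC); tiles.append(cv2.resize(t,(400,400)))
    hsv=cv2.cvtColor(t,cv2.COLOR_BGR2HSV); v=hsv[...,2].astype(float)
    c=np.s_[45:96,45:96]; w=np.clip(np.percentile(v[c],60)-v[c]-25,0,None); xs=.4637-X[c]; ys=.0129-Y[c]
    mx,my=(w*xs).sum()/w.sum(),(w*ys).sum()/w.sum(); cov=np.cov(np.c_[xs.ravel(),ys.ravel()].T,aweights=w.ravel()); ev,V=np.linalg.eigh(cov)
    print(n,'slot',round(mx,4),round(my,4),'axis deg',np.degrees(np.arctan2(V[1,1],V[0,1])).round(1),'len',(np.sqrt(12*ev)*1000).round(1))
cv2.imwrite('pics/p.png',np.hstack(tiles))
print('case slot',L(-.155,.085))
E
```

```text
[ 0.5902 -0.1184  0.1878] 52.6 [ 1.01  0.63 -1.26  1.54  0.61  1.42  1.18] -0.004 [ 0.7 -0.4 -0.1]
yaw 173.86 local [-0.272  -0.0549  0.1878]
key ('scene',) [ 0.4918 -0.4174  0.0537] 0.79 [np.float64(94.0)]
key ('top',) [ 0.4962 -0.4164  0.0682] 0.73 [np.float64(108.0)]
key ('scene', 'top') [ 0.4948 -0.416   0.0937] 0.74 [np.float64(94.0), np.float64(108.0)]
scene slot 0.4647 0.0139 axis deg 170.7 len [ 9.2 19.2]
top slot 0.4658 0.0143 axis deg 165.9 len [ 8.4 18.3]
case slot (np.float64(0.46366077452091037), np.float64(0.012914286671100384))
```

View pics/p.png

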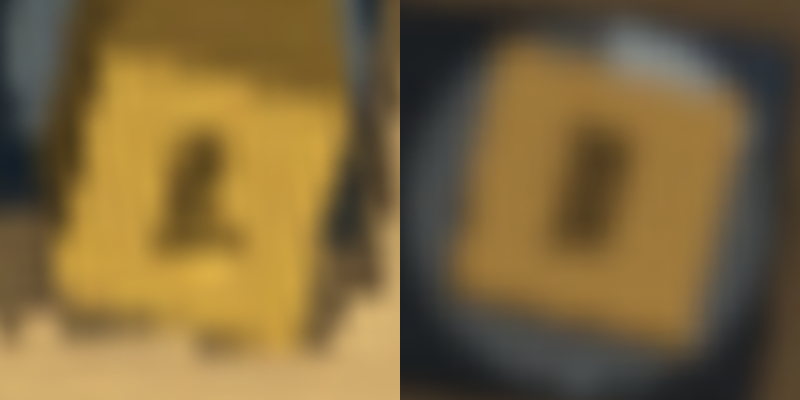

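```bash
python3 - <<'E'
from st import *
plan([(.493,-.4165,.15,183.2,.5),(.493,-.4165,.046,183.2,.5)])
E
```

```text
[ 0.5903 -0.1181  0.1881] 52.7 [ 1.01  0.63 -1.26  1.54  0.61  1.42  1.18] 0.002 [0.1 0.1 0.3]
yaw 173.89 local [-0.2717 -0.055   0.1881]
1 x turn [-0.0, -0.1, -9.3] 0.5
12 x shift [0.38, -0.97, 0.13] 0.5
5 x shift [-0.0, -0.01, 0.82] 0.5
```

>>> move_arm:
  moves:
    - [[0,0,0],[0,0,-9.3],0.5]
    - [[0.38,-0.97,0.13],[0,0,0],0.5]
    - [[0.38,-0.97,0.13],[0,0,0],0.5]
    - [[0.38,-0.97,0.13],[0,0,0],0.5]
    - [[0.38,-0.97,0.13],[0,0,0],0.5]
  squeeze: 60

```text
clock: 53.32
position: [0.5576, -0.2175, 0.1756]
ee_rot: [-0.028, 1.0, -0.0, -0.0]
ft_force: [-0.3, -0.3, -0.0]
grip_width: 0.502
```

>>> move_arm:
  moves:
    - [[0.38,-0.97,0.13],[0,0,0],0.5]
    - [[0.38,-0.97,0.13],[0,0,0],0.5]
    - [[0.38,-0.97,0.13],[0,0,0],0.5]
    - [[0.38,-0.97,0.13],[0,0,0],0.5]
    - [[0.38,-0.97,0.13],[0,0,0],0.5]

```text
clock: 53.95
position: [0.5171, -0.3412, 0.1595]
ee_rot: [-0.028, 1.0, -0.0, -0.0]
ft_force: [0.9, -0.9, 0.8]
grip_width: 0.5
```

>>> move_arm:
  moves:
    - [[0.38,-0.97,0.13],[0,0,0],0.5]
    - [[0.38,-0.97,0.13],[0,0,0],0.5]
    - [[0.38,-0.97,0.13],[0,0,0],0.5]
    - [[0,0,0],[0,0,0],0.5]

```text
clock: 54.45
position: [0.4918, -0.4168, 0.1493]
ee_rot: [-0.026, 1.0, -0.0, -0.001]
ft_force: [0.1, 0.9, -0.7]
grip_width: 0.503
```

```bash
python3 - <<'E'
import key; from key import *
for cs in (('scene',),('top',)):
    ms={n:mask(n,(.493,-.4165,.06),13,red) for n in cs}
    p,q=fitm(ms,(.493,-.4165,0.05),(.040,.012,.038),.040); print('key',cs,p.round(4),round(q,2),[m.sum() for m in ms.values()])
plan([(.493,-.4165,.046,183.2,.5)])
E
```

```text
[ 0.4918 -0.4168  0.1493] 54.45 [ 1.43  0.76 -1.23  1.46  0.72  1.42  1.81] 0.503 [ 0.1  0.9 -0.7]
yaw -177.0 local [-0.5793  0.0109  0.1493]
key ('scene',) [ 0.4916 -0.4165  0.0577] 0.71 [np.float64(101.0)]
key ('top',) [ 0.4948 -0.418   0.2146] 0.32 [np.float64(46.0)]
5 x shift [0.0, -0.02, 0.83] 0.5
```

>>> move_arm:
  moves:
    - [[0,0,0.83],[0,0,0],0.5]
    - [[0,0,0.83],[0,0,0],0.5]
    - [[0,0,0.83],[0,0,0],0.5]
    - [[0,0,0.83],[0,0,0],0.5]
    - [[0,0,0.8],[0,0,0],0.5]

```text
clock: 55.18
position: [0.4935, -0.4141, 0.0459]
ee_rot: [-0.029, 1.0, -0.001, -0.0]
ft_force: [-0.4, -0.0, -0.0]
grip_width: 0.501
```

>>> move_arm:
  moves:
    - [[0,0,0],[0,0,0],0]
    - [[0,0,0],[0,0,0],0]
    - [[0,0,0],[0,0,0],0]
    - [[0,0,0],[0,0,0],0]
    - [[0,0,0],[0,0,0],0]

```text
clock: 55.8
position: [0.4936, -0.4144, 0.0479]
ee_rot: [-0.029, 1.0, -0.001, 0.0]
ft_force: [-0.8, -0.5, -0.6]
grip_width: 0.128
```

```bash
python3 - <<'E'
from st import *
x,y=.465,.0138
plan([(*o['position'][:2],.16,183.2,0),(x,y,.16,169,0)])
E
```

```text
[ 0.4936 -0.4144  0.0479] 55.8 [ 1.4   0.86 -1.15  1.55  0.81  1.27  1.76] 0.128 [-0.8 -0.5 -0.6]
yaw -176.7 local [-0.5766  0.0093  0.0479]
5 x shift [0.0, -0.0, -0.9] 0
2 x turn [-0.1, 0.0, 7.1] 0
17 x shift [0.26, 0.98, 0.0] 0
```

>>> move_arm:
  moves:
    - [[0,0,-0.5],[0,0,0],0]
    - [[0,0,-0.9],[0,0,0],0]
    - [[0,0,-0.9],[0,0,0],0]
    - [[0,0,-0.9],[0,0,0],0]
    - [[0,0,-0.9],[0,0,0],0]

```text
clock: 56.42
position: [0.4937, -0.4141, 0.1521]
ee_rot: [-0.029, 1.0, -0.001, 0.0]
ft_force: [0.6, 0.4, -0.6]
grip_width: 0.134
```

>>> move_arm:
  moves:
    - [[0,0,-0.8],[0,0,7.1],0]
    - [[0,0,0],[0,0,7.1],0]
    - [[0.26,0.98,0],[0,0,0],0]
    - [[0.26,0.98,0],[0,0,0],0]
    - [[0.26,0.98,0],[0,0,0],0]

```text
clock: 57.05
position: [0.4884, -0.3372, 0.1709]
ee_rot: [0.095, 0.995, -0.001, 0.0]
ft_force: [-0.5, 0.0, -0.6]
grip_width: 0.126
```

>>> move_arm:
  moves:
    - [[0.26,0.98,0],[0,0,0],0]
    - [[0.26,0.98,0],[0,0,0],0]
    - [[0.26,0.98,0],[0,0,0],0]
    - [[0.26,0.98,0],[0,0,0],0]
    - [[0.26,0.98,0],[0,0,0],0]

```text
clock: 57.68
position: [0.4795, -0.2102, 0.1699]
ee_rot: [0.095, 0.995, -0.001, 0.0]
ft_force: [0.2, -0.0, -0.4]
grip_width: 0.129
```

>>> move_arm:
  moves:
    - [[0.26,0.98,0],[0,0,0],0]
    - [[0.26,0.98,0],[0,0,0],0]
    - [[0.26,0.98,0],[0,0,0],0]
    - [[0.26,0.98,0],[0,0,0],0]
    - [[0.26,0.98,0],[0,0,0],0]

```text
clock: 58.3
position: [0.4707, -0.0836, 0.1695]
ee_rot: [0.095, 0.995, -0.001, 0.0]
ft_force: [0.2, -0.2, -0.8]
grip_width: 0.126
```

>>> move_arm:
  moves:
    - [[0.26,0.98,0],[0,0,0],0]
    - [[0.26,0.98,0],[0,0,0],0]
    - [[0,0,0],[0,0,0],0]

```text
clock: 58.68
position: [0.4671, -0.0321, 0.1696]
ee_rot: [0.093, 0.996, -0.001, 0.0]
ft_force: [0.4, 0.7, -0.3]
grip_width: 0.128
```

```bash
python3 - <<'E'
from key import *
plan([(.466,.0138,.15,169,0)])
# key seen from scene: fit box blade+bow red part position (bow bottom at TCP z-.008)
z0=o['position'][2]-.008
for c in ('scene','top'):
    m=mask(c,(*o['position'][:2],z0+.01),13,red); print(c,m.sum(), [ (w.mean().round(1)) for w in np.where(m)])
    p,q=fitm({c:m},(*o['position'][:2],np.radians(-11)),(.040,.012,.010),z0); print(p.round(4),round(q,2))
E
```

```text
[ 0.4671 -0.0321  0.1696] 58.675 [ 1.26  0.3  -1.43  1.89  0.32  1.22  1.11] 0.128 [ 0.4  0.7 -0.3]
yaw 169.3 local [-0.1994  0.0767  0.1696]
2 x shift [0.21, 0.95, 0.39] 0
scene 44.0 [np.float64(166.0), np.float64(236.2)]
[ 0.4614 -0.0378  0.1754] 0.73
top 0.0 [np.float64(nan), np.float64(nan)]
[ 0.4671 -0.0321 -0.192 ] 0.0<stdin>:6: RuntimeWarning: Mean of empty slice.
  ret = ret.dtype.type(ret / rcount)
```

>>> move_arm:
  moves:
    - [[0.21,0.95,0.39],[0,0,0],0]
    - [[0.21,0.95,0.39],[0,0,0],0]
    - [[0,0,0],[0,0,0],0]

```text
clock: 59.15
position: [0.4656, 0.0148, 0.1494]
ee_rot: [0.094, 0.996, -0.001, -0.0]
ft_force: [-0.1, -0.1, -0.7]
grip_width: 0.129
```

```bash
python3 - <<'E'
from st import *
plan([(.466,.0138,.15,169,0)])
E
```

```text
[0.4656 0.0148 0.1494] 59.15 [ 1.13  0.32 -1.4   1.92  0.34  1.19  0.99] 0.129 [-0.1 -0.1 -0.7]
yaw 169.2 local [-0.1529  0.0833  0.1494]
1 x shift [-0.02, -0.04, -0.02] 0
```

Descend slowly.

>>> move_arm:
  moves:
    - [[0,-0.04,0.2],[0,0,0],0]
    - [[0,0,0.1],[0,0,0],0]
    - [[0,0,0],[0,0,0],0]

```text
clock: 59.52
position: [0.4658, 0.0122, 0.1422]
ee_rot: [0.096, 0.995, -0.001, -0.0]
ft_force: [0.7, 0.2, 0.2]
grip_width: 0.127
```

>>> move_arm:
  moves:
    - [[0,0,0.1],[0,0,0],0]
    - [[0,0,0.1],[0,0,0],0]
    - [[0,0,0],[0,0,0],0]

```text
clock: 59.9
position: [0.4657, 0.0129, 0.1371]
ee_rot: [0.095, 0.995, -0.001, -0.0]
ft_force: [0.5, 0.2, -0.7]
grip_width: 0.13
```

>>> move_arm:
  moves:
    - [[0,0,0.1],[0,0,0],0]
    - [[0,0,0.1],[0,0,0],0]
    - [[0,0,0],[0,0,0],0]

```text
clock: 60.28
position: [0.4657, 0.0129, 0.1321]
ee_rot: [0.095, 0.995, -0.001, -0.0]
ft_force: [-0.0, 0.7, -0.5]
grip_width: 0.129
```

>>> move_arm:
  moves:
    - [[0,0,0.1],[0,0,0],0]
    - [[0,0,0.1],[0,0,0],0]
    - [[0,0,0],[0,0,0],0]

```text
clock: 60.65
position: [0.4657, 0.0128, 0.1271]
ee_rot: [0.095, 0.995, -0.001, -0.0]
ft_force: [-0.2, 0.1, -0.2]
grip_width: 0.13
```

>>> move_arm:
  moves:
    - [[0,0,0.1],[0,0,0],0]
    - [[0,0,0.1],[0,0,0],0]
    - [[0,0,0],[0,0,0],0]

```text
clock: 61.02
position: [0.4657, 0.0129, 0.1221]
ee_rot: [0.095, 0.995, -0.001, -0.0]
ft_force: [-0.4, 0.5, 0.1]
grip_width: 0.128
```

>>> move_arm:
  moves:
    - [[0,0,0.1],[0,0,0],0]
    - [[0,0,0.1],[0,0,0],0]
    - [[0,0,0],[0,0,0],0]

```text
clock: 61.4
position: [0.4657, 0.0128, 0.1171]
ee_rot: [0.095, 0.995, -0.001, -0.0]
ft_force: [0.5, -0.2, -0.5]
grip_width: 0.13
```

>>> move_arm:
  moves:
    - [[0,0,0.1],[0,0,0],0]
    - [[0,0,0],[0,0,0],0]

```text
clock: 61.65
position: [0.4658, 0.0128, 0.1148]
ee_rot: [0.095, 0.995, -0.001, 0.0]
ft_force: [0.1, 0.1, -0.3]
grip_width: 0.133
```

>>> move_arm:
  moves:
    - [[0,0,0.06],[0,0,0],0]
    - [[0,0,0.06],[0,0,0],0]
    - [[0,0,0],[0,0,0],0]

```text
clock: 62.02
position: [0.4661, 0.0129, 0.1143]
ee_rot: [0.095, 0.995, -0.002, -0.0]
ft_force: [-18.8, -4.1, 43.6]
grip_width: 0.128
```

```bash
python3 - <<'E'
from st import *
E
```

```text
[0.4661 0.0129 0.1143] 62.025 [ 1.06  0.37 -1.33  1.96  0.4   1.13  0.94] 0.128 [-18.8  -4.1  43.6]
yaw 169.1 local [-0.1547  0.0825  0.1143]
```

>>> move_arm:
  moves:
    - [[0,0,-0.07],[0,0,0],0]
    - [[0,0,0],[0,0,7],0]
    - [[0,0,0],[0,0,7],0]
    - [[0,0,0],[0,0,7],0]
    - [[0,0,0],[0,0,7],0]

```text
clock: 62.65
position: [0.4662, 0.0128, 0.1146]
ee_rot: [0.335, 0.942, -0.001, 0.001]
ft_force: [-6.2, -1.0, 15.8]
grip_width: 0.13
```

>>> move_arm:
  moves:
    - [[0,0,0],[0,0,7],0]
    - [[0,0,0],[0,0,7],0]
    - [[0,0,0],[0,0,7],0]
    - [[0,0,0],[0,0,7],0]
    - [[0,0,0],[0,0,7],0]

```text
clock: 63.28
position: [0.4663, 0.0126, 0.1146]
ee_rot: [0.603, 0.798, -0.001, 0.001]
ft_force: [-6.0, -2.1, 15.6]
grip_width: 0.127
```

>>> move_arm:
  moves:
    - [[0,0,0],[0,0,7],0]
    - [[0,0,0],[0,0,5],0]
    - [[0,0,0],[0,0,3],0]
    - [[0,0,0],[0,0,0],0]

```text
clock: 63.78
position: [0.4668, 0.0128, 0.1146]
ee_rot: [0.701, 0.714, -0.0, 0.002]
ft_force: [-1.2, -1.1, 10.8]
grip_width: 0.131
```

```bash
python3 - <<'E'
from st import *
print(o['torque'])
E
```

```text
[0.4668 0.0128 0.1146] 63.775 [ 0.86  0.23 -1.07  1.96  0.23  1.08 -0.29] 0.131 [-1.2 -1.1 10.8]
yaw 91.05 local [-0.1548  0.0819  0.1146]
[-0.10542524  0.37554802 -0.1044869 ]
```

>>> move_arm:
  moves:
    - [[0,0,0],[0,0,3],0]
    - [[0,0,0],[0,0,3],0]
    - [[0,0,0],[0,0,0],0]

```text
clock: 64.15
position: [0.4665, 0.0131, 0.1146]
ee_rot: [0.737, 0.676, -0.0, 0.001]
ft_force: [-4.1, -0.1, 13.8]
grip_width: 0.127
```

```bash
python3 - <<'E'
from st import *
print(o['torque'])
E
```

```text
[0.4665 0.0131 0.1146] 64.15 [ 0.85  0.22 -1.05  1.96  0.22  1.07 -0.38] 0.127 [-4.1 -0.1 13.8]
yaw 85.07 local [-0.1545  0.0822  0.1146]
[ 0.07912594  0.8592991  -0.05746433]
```

>>> move_arm:
  moves:
    - [[0,0,0],[0,0,3],0]
    - [[0,0,0],[0,0,0],0]

```text
clock: 64.4
position: [0.4662, 0.0133, 0.1146]
ee_rot: [0.754, 0.657, -0.001, 0.001]
ft_force: [-5.1, -0.3, 15.1]
grip_width: 0.128
```

```bash
python3 - <<'E'
from st import *
print(o['torque'])
E
```

```text
[0.4662 0.0133 0.1146] 64.4 [ 0.84  0.22 -1.04  1.96  0.22  1.07 -0.43] 0.128 [-5.1 -0.3 15.1]
yaw 82.09 local [-0.1544  0.0825  0.1146]
[0.19983516 1.25751714 0.02587191]
```

>>> move_arm:
  moves:
    - [[0,0,0],[0,0,3],0]
    - [[0,0,0],[0,0,0],0]

```text
clock: 64.65
position: [0.4662, 0.0134, 0.1146]
ee_rot: [0.771, 0.637, -0.001, 0.001]
ft_force: [-5.6, 0.3, 14.9]
grip_width: 0.131
```

```bash
python3 - <<'E'
from st import *
print(o['torque'])
E
```

```text
[0.4662 0.0134 0.1146] 64.65 [ 0.83  0.22 -1.03  1.97  0.22  1.07 -0.48] 0.131 [-5.6  0.3 14.9]
yaw 79.13 local [-0.1543  0.0825  0.1146]
[0.20438033 1.24618473 0.41190073]
```

>>> move_arm:
  moves:
    - [[0,0,0],[0,0,3],0]
    - [[0,0,0],[0,0,0],0]

```text
clock: 64.9
position: [0.4662, 0.0135, 0.1146]
ee_rot: [0.787, 0.617, -0.001, 0.001]
ft_force: [-5.6, 0.7, 14.5]
grip_width: 0.13
```

```bash
python3 - <<'E'
from st import *
print(o['torque'])
E
```

```text
[0.4662 0.0135 0.1146] 64.9 [ 0.83  0.22 -1.03  1.97  0.21  1.07 -0.53] 0.13 [-5.6  0.7 14.5]
yaw 76.19 local [-0.1542  0.0825  0.1146]
[0.19267969 1.20399762 0.97113725]
```

>>> move_arm:
  moves:
    - [[0,0,0],[0,0,-4],0]
    - [[0,0,0],[0,0,-4],0]
    - [[0,0,-0.3],[0,0,0],0]
    - [[0,0,-0.3],[0,0,0],0]
    - [[0,0,-0.3],[0,0,0],0]

```text
clock: 65.53
position: [0.4658, 0.0128, 0.1366]
ee_rot: [0.743, 0.67, -0.001, 0.001]
ft_force: [0.6, -0.6, -1.6]
grip_width: 0.128
```

>>> move_arm:
  moves:
    - [[0,0,-0.4],[0,0,0],0]
    - [[0,0,-0.5],[0,0,0],0]
    - [[0,0,-0.5],[0,0,0],0]
    - [[0,0,0],[0,0,0],0]

```text
clock: 66.03
position: [0.4664, 0.0128, 0.1722]
ee_rot: [0.743, 0.67, -0.0, 0.001]
ft_force: [0.1, -0.7, -0.9]
grip_width: 0.129
```

```bash
python3 - <<'E'
from st import *
print(o['torque'])
plan([(*o['position'][:2],.17,183.2,0),(.4935,-.4142,.17,183.2,0)])
E
```

```text
[0.4664 0.0128 0.1722] 66.025 [ 0.9   0.13 -1.07  1.9   0.12  1.18 -0.32] 0.129 [ 0.1 -0.7 -0.9]
yaw 84.08 local [-0.1548  0.0823  0.1722]
[-0.04002323 -0.00185943 -0.09528053]
10 x turn [-0.0, 0.0, -9.9] 0
1 x shift [0.0, 0.0, 0.09] 0
18 x shift [-0.01, -0.95, -0.0] 0
```

>>> move_arm:
  moves:
    - [[0,0,0],[0,0,-9.9],0]
    - [[0,0,0],[0,0,-9.9],0]
    - [[0,0,0],[0,0,-9.9],0]
    - [[0,0,0],[0,0,-9.9],0]
    - [[0,0,0],[0,0,-9.9],0]

```text
clock: 66.65
position: [0.4655, 0.0129, 0.1707]
ee_rot: [0.391, 0.92, -0.001, 0.0]
ft_force: [-0.2, 0.3, -0.9]
grip_width: 0.128
```

>>> move_arm:
  moves:
    - [[0,0,0],[0,0,-9.9],0]
    - [[0,0,0],[0,0,-9.9],0]
    - [[0,0,0],[0,0,-9.9],0]
    - [[0,0,0],[0,0,-9.9],0]
    - [[0,0,0],[0,0,-9.9],0]

```text
clock: 67.28
position: [0.4656, 0.0128, 0.1708]
ee_rot: [-0.03, 1.0, -0.001, -0.0]
ft_force: [-0.2, -1.2, -0.6]
grip_width: 0.128
```

>>> move_arm:
  moves:
    - [[0,-0.95,0],[0,0,0],0]
    - [[0,-0.95,0],[0,0,0],0]
    - [[0,-0.95,0],[0,0,0],0]
    - [[0,-0.95,0],[0,0,0],0]
    - [[0,-0.95,0],[0,0,0],0]

```text
clock: 67.9
position: [0.4721, -0.1067, 0.171]
ee_rot: [-0.027, 1.0, -0.001, -0.0]
ft_force: [-0.5, -0.0, -0.2]
grip_width: 0.131
```

>>> move_arm:
  moves:
    - [[0,-0.95,0],[0,0,0],0]
    - [[0,-0.95,0],[0,0,0],0]
    - [[0,-0.95,0],[0,0,0],0]
    - [[0,-0.95,0],[0,0,0],0]
    - [[0,-0.95,0],[0,0,0],0]

```text
clock: 68.53
position: [0.4787, -0.2259, 0.1715]
ee_rot: [-0.027, 1.0, -0.001, -0.0]
ft_force: [0.6, -0.1, -0.8]
grip_width: 0.127
```

>>> move_arm:
  moves:
    - [[0,-0.95,0],[0,0,0],0]
    - [[0,-0.95,0],[0,0,0],0]
    - [[0,-0.95,0],[0,0,0],0]
    - [[0,-0.95,0],[0,0,0],0]
    - [[0,-0.95,0],[0,0,0],0]

```text
clock: 69.15
position: [0.4851, -0.3444, 0.1716]
ee_rot: [-0.027, 1.0, -0.001, -0.0]
ft_force: [0.5, 0.4, -0.8]
grip_width: 0.128
```

>>> move_arm:
  moves:
    - [[0,-0.95,0],[0,0,0],0]
    - [[0,-0.95,0],[0,0,0],0]
    - [[0,-0.95,0],[0,0,0],0]
    - [[0,0,0],[0,0,0],0]

```text
clock: 69.65
position: [0.4883, -0.4165, 0.1711]
ee_rot: [-0.026, 1.0, -0.001, -0.0]
ft_force: [-0.1, 0.3, -0.9]
grip_width: 0.129
```

```bash
python3 - <<'E'
from st import *
plan([(.4936,-.4143,.09,183.3,0)])
E
```

```text
[ 0.4883 -0.4165  0.1711] 69.65 [ 1.33  0.61 -1.    1.45  0.51  1.36  1.93] 0.129 [-0.1  0.3 -0.9]
yaw -177.07 local [-0.5793  0.0145  0.1711]
4 x shift [-0.06, 0.02, 0.81] 0
```

>>> move_arm:
  moves:
    - [[-0.06,0.02,0.81],[0,0,0],0]
    - [[-0.06,0.02,0.81],[0,0,0],0]
    - [[-0.06,0.02,0.81],[0,0,0],0]
    - [[-0.04,0.02,0.7],[0,0,0],0]
    - [[0,0,0],[0,0,0],0]

```text
clock: 70.28
position: [0.4937, -0.4111, 0.0917]
ee_rot: [-0.027, 1.0, 0.0, -0.001]
ft_force: [0.1, 0.4, -0.8]
grip_width: 0.131
```

```bash
python3 - <<'E'
from st import *
plan([(.4936,-.4144,.085,183.3,0)])
E
```

```text
[ 0.4937 -0.4111  0.0917] 70.275 [ 1.3   0.68 -0.96  1.53  0.58  1.24  1.88] 0.131 [ 0.1  0.4 -0.8]
yaw -176.87 local [-0.5734  0.0097  0.0917]
1 x shift [0.01, -0.13, 0.27] 0
```

>>> move_arm:
  moves:
    - [[0,-0.13,0.25],[0,0,0],0]
    - [[0,0,0],[0,0,0],0]
    - [[0,0,0],[0,0,0],0]

```text
clock: 70.65
position: [0.4947, -0.4152, 0.0878]
ee_rot: [-0.027, 1.0, -0.001, 0.0]
ft_force: [-0.8, 0.2, -0.6]
grip_width: 0.135
```

>>> move_arm:
  moves:
    - [[0,0,0.1],[0,0,0],0]
    - [[0,0,0.1],[0,0,0],0]
    - [[0,0,0],[0,0,0],0]

```text
clock: 71.03
position: [0.4943, -0.415, 0.0821]
ee_rot: [-0.027, 1.0, -0.001, -0.0]
ft_force: [-0.2, -0.8, -1.0]
grip_width: 0.131
```

```bash
python3 - <<'E'
from st import *
plan([(.4936,-.4144,.075,183.3,0)])
E
```

```text
[ 0.4943 -0.415   0.0821] 71.025 [ 1.29  0.69 -0.95  1.53  0.59  1.23  1.88] 0.131 [-0.2 -0.8 -1. ]
yaw -176.9 local [-0.5771  0.0086  0.0821]
1 x shift [0.03, 0.03, 0.28] 0
```

>>> move_arm:
  moves:
    - [[0.03,0.03,0.1],[0,0,0],0]
    - [[0,0,0.1],[0,0,0],0]
    - [[0,0,0],[0,0,0],0]

```text
clock: 71.4
position: [0.4936, -0.4143, 0.0771]
ee_rot: [-0.027, 1.0, -0.001, -0.0]
ft_force: [-0.6, 0.4, -0.7]
grip_width: 0.132
```

>>> move_arm:
  moves:
    - [[0,0,0.1],[0,0,0],0]
    - [[0,0,0.1],[0,0,0],0]
    - [[0,0,0],[0,0,0],0]

```text
clock: 71.78
position: [0.4936, -0.4143, 0.072]
ee_rot: [-0.027, 1.0, -0.001, -0.0]
ft_force: [-0.4, 0.2, -1.4]
grip_width: 0.127
```

>>> move_arm:
  moves:
    - [[0,0,0.1],[0,0,0],0]
    - [[0,0,0.1],[0,0,0],0]
    - [[0,0,0],[0,0,0],0]

```text
clock: 72.15
position: [0.4936, -0.4143, 0.067]
ee_rot: [-0.027, 1.0, -0.001, -0.0]
ft_force: [-0.7, -0.4, -0.4]
grip_width: 0.13
```

Tip is ~11 mm into the stand slot with no force; continue.

>>> move_arm:
  moves:
    - [[0,0,0.15],[0,0,0],0]
    - [[0,0,0.15],[0,0,0],0]
    - [[0,0,0],[0,0,0],0]

```text
clock: 72.53
position: [0.4934, -0.4143, 0.0594]
ee_rot: [-0.027, 1.0, -0.001, -0.0]
ft_force: [-0.2, -0.5, -0.5]
grip_width: 0.127
```

>>> move_arm:
  moves:
    - [[0,0,0.15],[0,0,0],0]
    - [[0,0,0.15],[0,0,0],0]
    - [[0,0,0],[0,0,0],0]

```text
clock: 72.9
position: [0.4935, -0.4144, 0.0519]
ee_rot: [-0.027, 1.0, -0.001, -0.0]
ft_force: [-0.7, -0.7, -1.2]
grip_width: 0.131
```

>>> move_arm:
  moves:
    - [[0,0,0.1],[0,0,0],0]
    - [[0,0,0.05],[0,0,0],0]
    - [[0,0,0],[0,0,0],0]

```text
clock: 73.28
position: [0.4936, -0.4144, 0.0485]
ee_rot: [-0.027, 1.0, -0.001, -0.0]
ft_force: [0.4, -1.0, -1.1]
grip_width: 0.13
```

>>> move_arm:
  moves:
    - [[0,0,0.02],[0,0,0],0.4]
    - [[0,0,0],[0,0,0],0.5]
    - [[0,0,0],[0,0,0],0.5]
    - [[0,0,-0.5],[0,0,0],0.5]
    - [[0,0,-1],[0,0,0],0.5]

```text
clock: 73.9
position: [0.4933, -0.4141, 0.0859]
ee_rot: [-0.027, 1.0, -0.0, -0.001]
ft_force: [0.5, 0.4, -0.0]
grip_width: 0.501
```

>>> move_arm:
  moves:
    - [[0,0,-1],[0,0,0],0.5]
    - [[0,0,-1],[0,0,0],0.5]
    - [[0,0,-1],[0,0,0],0.5]
    - [[0,0,-1],[0,0,0],0.5]
    - [[0,0,-1],[0,0,0],0.5]

```text
clock: 74.53
position: [0.4938, -0.414, 0.2125]
ee_rot: [-0.027, 1.0, -0.001, 0.0]
ft_force: [1.1, -0.6, -0.6]
grip_width: 0.503
```

>>> move_arm:
  moves:
    - [[1,-0.6,0],[0,0,0],0.5]
    - [[1,-0.6,0],[0,0,0],0.5]
    - [[1,-0.6,0],[0,0,0],0.5]
    - [[1,-0.6,0],[0,0,0],0.5]
    - [[1,-0.6,0],[0,0,0],0.5]

```text
clock: 75.15
position: [0.3723, -0.4962, 0.2118]
ee_rot: [-0.027, 1.0, -0.001, 0.0]
ft_force: [0.3, -0.1, 0.4]
grip_width: 0.499
```

>>> move_arm:
  moves:
    - [[1,-0.6,0],[0,0,0],0.5]
    - [[1,-0.6,0],[0,0,0],0.5]
    - [[1,-0.6,0],[0,0,0],0.5]
    - [[0,0,0],[0,0,0],0.5]

```text
clock: 75.65
position: [0.2981, -0.5466, 0.2114]
ee_rot: [-0.025, 1.0, -0.001, -0.0]
ft_force: [0.2, 0.3, 0.3]
grip_width: 0.5
```

```bash
cat > fin.py <<'E'
import key; from key import *
live=dict(key.imgs)
old={n:cv2.resize(cv2.imread(f'pics/{n}0.png'),(512,384),interpolation=cv2.INTER_AREA) for n in live}
for tag,ims in (('old',old),('now',live)):
    key.imgs.update(ims)
    for n in ('scene','top'):
        m=mask(n,(.492,-.4165,.06),11,red); p,q=fitm({n:m},(.492,-.4165,.05),(.040,.012,.038),.040)
        print(tag,n,'key',p.round(4),round(q,2),'px centroid',[w.mean().round(2) for w in np.where(m)],m.sum())
        g=np.linspace(-.035,.035,141); X,Y=np.meshgrid(g,g,indexing='ij'); P=np.c_[.465-X.ravel(),.0138-Y.ravel(),np.full(X.size,.107)]
        uv=proj(n,P).astype(np.float32).reshape(141,141,2); t=cv2.remap(ims[n],uv[...,0],uv[...,1],cv2.INTER_CUBIC)
        hv=cv2.cvtColor(t,cv2.COLOR_BGR2HSV); v=hv[...,2].astype(float); v/=cv2.GaussianBlur(v,(0,0),25)
        m=(brass(hv)>0).astype(np.uint8); m=cv2.morphologyEx(m,cv2.MORPH_CLOSE,np.ones((25,25)))
        c=max(cv2.findContours(m,0,2)[0],key=cv2.contourArea); rc=cv2.minAreaRect(c); print('  rotor rect mm',np.round(np.array(rc[1])*.5,1),'ang',round(rc[2],1))
        c=np.s_[45:96,45:96]; w=np.clip(np.percentile(v[c],50)-v[c]-.12,0,None); cov=np.cov(np.c_[-X[c].ravel(),-Y[c].ravel()].T,aweights=w.ravel()); ev,V=np.linalg.eigh(cov)
        print('  slot axis',np.degrees(np.arctan2(V[1,1],V[0,1])).round(1),'len',(np.sqrt(12*ev)*1000).round(1))
E
python3 fin.py
```

```text
[ 0.2981 -0.5466  0.2114] 75.65 [ 1.73  0.53 -1.01  1.46  0.45  1.4   2.32] 0.5 [0.2 0.3 0.3]
yaw -177.14 local [-0.729   0.1896  0.2114]
old scene key [ 0.4928 -0.417   0.0567] 0.81 px centroid [np.float64(189.72), np.float64(128.63)] 92.0
  rotor rect mm [70. 70.] ang 90.0
  slot axis 171.0 len [ 8.9 18.8]
old top key [ 0.4959 -0.4168  0.0201] 0.73 px centroid [np.float64(213.01), np.float64(417.5)] 108.0
  rotor rect mm [43.3 44.1] ang 13.7
  slot axis 166.0 len [ 8.6 18.2]
now scene key [ 0.4912 -0.4147  0.1391] 0.81 px centroid [np.float64(189.52), np.float64(129.4)] 87.0
  rotor rect mm [61. 30.] ang 90.0
  slot axis 171.7 len [ 5.2 19. ]
now top key [ 0.4955 -0.4144  0.208 ] 0.42 px centroid [np.float64(213.07), np.float64(417.97)] 60.0
  rotor rect mm [41.  25.3] ang 87.1
  slot axis 86.3 len [ 6.9 15.7]
```

```bash
python3 - <<'E'
from h import *
s=camera('scene')[:,:,::-1]; 
b=cv2.resize(s[110:290,190:400],None,fx=3,fy=3,interpolation=cv2.INTER_CUBIC)
h=cv2.cvtColor(b,cv2.COLOR_BGR2HSV); m=(h[...,0]>33)&(h[...,0]<55)&(h[...,1]>150)&(h[...,2]>60)
print('lid edge',[round((np.where(m[300:450,c])[0].max()+300)/3,1) for c in (192,200,220,250)])
q=cv2.resize(s[160:260,190:290],None,fx=4,fy=4,interpolation=cv2.INTER_CUBIC); h=cv2.cvtColor(q,cv2.COLOR_BGR2HSV)
for im in (q,cv2.imread('pics/n.png')[:,:400]):
    h=cv2.cvtColor(im,cv2.COLOR_BGR2HSV); m=((h[...,0]>3)&(h[...,0]<13)&(h[...,1]>200)&(h[...,2]>90)).astype(np.uint8)
    n,l,st,c=cv2.connectedComponentsWithStats(m); print('lever',st[1+np.argmax(st[1:,4])])
old=cv2.resize(cv2.imread('pics/scene0.png'),(512,384),interpolation=cv2.INTER_AREA)
for nm,(x,y,w,hh) in dict(notebook=(132,145,45,40),mouse=(108,222,32,40),stapler=(133,238,42,40),mug=(168,238,45,42),pot=(210,242,34,42),cube=(380,217,34,36),plant=(378,158,42,46)).items():
    d=np.abs(cv2.GaussianBlur(old,(0,0),1).astype(int)-cv2.GaussianBlur(s,(0,0),1).astype(int))[y:y+hh,x:x+w].max(2); print(nm,'changed frac',round((d>40).mean(),3))
from workcell import hand_in; print(hand_in())
E
```

```text
lid edge [np.float64(127.3), np.float64(127.7), np.float64(128.7), np.float64(130.0)]
lever [202 228  52  55 840]
lever [202 228  52  55 836]
notebook changed frac 0.048
mouse changed frac 0.0
stapler changed frac 0.035
mug changed frac 0.046
pot changed frac 0.0
cube changed frac 0.0
plant changed frac 0.0
the job is handed in; nothing more can be done
None
```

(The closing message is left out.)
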